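Build a two-spring test column for the hand press

ROBOT

A 6-joint arm with a two-finger parallel gripper is mounted at the origin on the work surface; the furniture and walls round the work are solid. World frame = base frame: x ahead of the robot, y to its left, z up, the work surface at z = 0. Lengths are in m, angles in degrees, forces in N, time in s.
With the tool pointing down it reaches from about 0.25 to 0.725 m from the base axis. Payload 9.7 kg.
Tool frame: the origin (TCP) lies at the very end of the fingers, on their centre line; the grasp point (between the pads) lies bot.hold_point_z behind it (bot.hold_point_z is the distance from the TCP to the grasp point, in m); x points along the fingers, y is the direction in which the jaws open and shut, and the axes are right-handed (so a half turn about x gives the same grasp; the last joint's range is limited). The gripper opens to 85 mm and grips with 20 to 120 N. Pads are 22 mm wide; open, the fingers measure 114 mm over their backs; the gripper's body (76 mm by 85 mm) begins 54 mm behind the grasp point. The pads swing forward as they close: fully open they stand 13 mm farther back than shut.
Start: joints at [-76.433, 4.979, 10.078, 95.1, 0, 90], TCP at [0.129, -0.535, 0.199] pointing down, gripper open.
Joint ranges: [-179.16, 179.16], [-48.56, 103.87], [-65.8, 70.77], [-126.05, 130.52], [-82.76, 87.17], [-180, 180]. Speed limits (degrees/s): [127.2, 127.2, 147.25, 180, 180, 180].

INTERFACE

Orientations are given as [roll, pitch, yaw] about the fixed x, y, z axes, in that order (R = Rz(yaw) Ry(pitch) Rx(roll)).
In Python, from workcell import bot, imaging gives the robot as it stands.
- The arm moves only by the shell command python3 -m inch 'ROWS' [OPENING] [FORCE]. ROWS is JSON, a list of rows, each a list of 2 entries, a list of its own where there are three numbers: the shift along the tool's x, y, z in mm, then the turn about the tool's x in rad. A call has 1 to 8 rows; each row shifts and turns the commanded pose from where the row before left it, along the tool's axes as they then stand; what a row does not reach is not made up. A row lasts 1/12 s, in which the tool goes at most 41.7 mm and 7.16 degrees, less where a joint would pass 70% of its speed; a pose out of reach is approached as far as the arm can. A call with a gripper value outside its range is refused whole. OPENING is the opening in per cent of the stroke, from 0 (shut) to 100 (fully open), set as the call begins (- or left out, the last holds). The fingers move at their own pace and stop on an object; FORCE is the grip in N (left out, the last holds). Time passes only in rows, so rows that do not move let the fingers close. It gives the time, the measured TCP pose, the force and the opening at its end, in the units of the state.
- bot.get_obs(): the state, without advancing time (a new reading comes with each control period).
- imaging.camera(name): name is "scene" or "side" or "wrist"; returns a dict with "color" (400x640x3 uint8, red, green, blue), "fovy" (degrees; the focal length in pixels is half the picture's height over the tangent of half this angle, whatever the lens; pixels are square), "cx", "cy" (the principal point, pixels), "k1" (the pictures are not rectified: a ray, as slopes to the right and down, at radius r is drawn at 1 + k1 r^2 times it, then the intrinsics apply), "xyz" and "attitude" of the camera in the world. Camera axes: x right, y down, z forward; pixel columns grow to the right and rows downward; lengths in m; the calibration is good to about 2 mm. A picture is of the moment at which its call begins. There is no depth.
- bot.job_done(): hands the job in, once; it reports no verdict.
The state is a dict: "time": time; "q": joint angles; "qd": joint speeds; "joint_efforts": joint torques, N m; "ee_pos": TCP position; "tcp_rot": TCP orientation; "wrist_force": force on the tool from outside, world axes, zero at the start; "torque": the same for the moment, N m; "opening": finger opening in m.
Only numpy, scipy, OpenCV 4.12 (cv2) and the standard library are available. Lean on these libraries where they do the work, as an engineer would, in place of code of your own. Each camera call takes 0.05 s, during which the arm holds its last target. There are 200 camera calls.

TASK

Build the spring test column on the round base plate with the short upright spigot: first the flat ring over the spigot, then one of the two springs, the cup with a spigot on top, the other spring, and last the domed cap. Set each one fully down and square on the one below, lowering it and not letting it drop into place, then let go so that the column stands on its own; leave the V-block and the tally counter where they are.

Things in the scene. Friction and masses are not known exactly. Their poses are not given: they have to be found in the camera images.
- test_base: Test base: dark steel round plate 100 mm in diameter, 14 mm thick, fixed on the bench, with a vertical steel spigot 14 mm in diameter at its centre, straight up to z = 40 mm, tapering to 6 mm at z = 48 mm. Origin: centre of the plate's underside; z up. The column stands on the plate top (z = 14 mm) round the spigot and ends about 156 mm high.
- seat_ring: Flat plain steel ring lying on the bench, 50 mm outside diameter, 10 mm thick, bore 18 mm; origin: centre of its underside, z up. It goes over the base's spigot, flat on the plate.
- spring_a: Grey steel compression spring standing on end, 38 mm in diameter, 52 mm high, clear bore 18 mm; origin: centre of its lower end, z up. Rigid in this job. The two springs are alike and interchangeable. (The springs lying by the press, at the far left, are not meant.)
- spring_b: Grey steel compression spring standing on end, 38 mm in diameter, 52 mm high, clear bore 18 mm; origin: centre of its lower end, z up. Rigid in this job. The two springs are alike and interchangeable. (The springs lying by the press, at the far left, are not meant.)
- spigot_cup: Round steel spring cup; origin: centre of underside, z up. Skirt at z = 0 to 8 mm, outside diameter 56 mm at z = 0, 48 at z = 8; recess below, 50 mm wide at the mouth, 42 at its floor (z = 8), fits over a spring top. Solid 48 mm cylinder at z = 8 to 18 (grip here). On top a 14 mm spigot, straight to z = 26, tapered to 6 mm at z = 34: the second spring goes over it, onto the flat top (z = 18).
- domed_cap: Round steel spring cup; origin: centre of underside, z up. Skirt at z = 0 to 8 mm, outside diameter 56 mm at z = 0, 48 at z = 8; recess below, 50 mm wide at the mouth, 42 at its floor (z = 8), fits over a spring top. Solid 48 mm cylinder at z = 8 to 18 (grip here). On top a low dome 34 mm across, up to z = 25.5, where the press ram will bear. Goes skirt down over the second spring.
- v_block: Bystander: grey steel V-block, 52 x 46 x 46 mm; origin: centre of its underside. Not to be moved.
- tally_counter: Bystander: small round chromed hand tally counter, 51 x 47 mm, 25 mm high; origin: centre of its underside. Not to be moved.
Mind the look-alikes: they are no part of the job. What is shaped like the spigot_cup but turquoise is not meant.

How it is judged (in metres and radians):
At the end, for the whole second after the job is handed in: On the base, on its axis: ring (underside 14 mm over the base's origin, 6 mm off axis at most), spring (24; 6), spigot cup (68; 10), other spring (86; 12), domed cap (130; 14): heights within 3 mm, upright within 0.07 rad, at rest (z of seat_ring in the frame of test_base between 0.011 and 0.017 m and horizontal distance between seat_ring and test_base below 0.006 m and z of spigot_cup in the frame of test_base between 0.065 and 0.071 m and horizontal distance between spigot_cup and test_base below 0.01 m and z of domed_cap in the frame of test_base between 0.127 and 0.133 m and horizontal distance between domed_cap and test_base below 0.014 m and ((z of spring_a in the frame of test_base between 0.021 and 0.027 m and horizontal distance between spring_a and test_base below 0.006 m and z of spring_b in the frame of test_base between 0.083 and 0.089 m and horizontal distance between spring_b and test_base below 0.012 m) or (z of spring_b in the frame of test_base between 0.021 and 0.027 m and horizontal distance between spring_b and test_base below 0.006 m and z of spring_a in the frame of test_base between 0.083 and 0.089 m and horizontal distance between spring_a and test_base below 0.012 m)) and angle between each of seat_ring, spring_a, spigot_cup, spring_b, domed_cap's own z axis and vertical below 0.07 rad and linear speed of each of seat_ring, spring_a, spigot_cup, spring_b, domed_cap below 0.01 m/s); the robot touches nothing.
It fails at once if a part falls freely into place on the base or column (over 0.6 m/s while on the base's axis) ((linear speed of seat_ring above 0.6 m/s and horizontal distance between seat_ring and test_base below 0.015 m and z of seat_ring in the frame of test_base below 0.14 m) or (linear speed of spring_a above 0.6 m/s and horizontal distance between spring_a and test_base below 0.015 m and z of spring_a in the frame of test_base below 0.14 m) or (linear speed of spigot_cup above 0.6 m/s and horizontal distance between spigot_cup and test_base below 0.015 m and z of spigot_cup in the frame of test_base below 0.14 m) or (linear speed of spring_b above 0.6 m/s and horizontal distance between spring_b and test_base below 0.015 m and z of spring_b in the frame of test_base below 0.14 m) or (linear speed of domed_cap above 0.6 m/s and horizontal distance between domed_cap and test_base below 0.015 m and z of domed_cap in the frame of test_base below 0.14 m)).
It fails at once if the V-block or the tally counter is moved more than 20 mm (distance of any of v_block, tally_counter from where it was at the start of the episode above 0.02 m).
It also fails if it takes over 128 s, if anything falls off the work surface, if the arm or the gripper's body presses on something with over 40 N, if the wrist force passes 120 N, or if a joint passes its speed limit or range.

## Working session

There is one attempt and no reset: what is moved stays moved. The work goes in short steps, Python scripts to look and compute and a shell command to move; the robot and the scene stay as the last step left them, time stands still between calls to the robot, and variables do not carry over. Pictures are saved under pics/ and viewed, and the job is handed in when it is done.

```bash
mkdir -p pics; ls; python3 - <<'E'
from workcell import bot, imaging
import cv2
o=bot.get_obs(); print(o, bot.hold_point_z)
for n in ("scene","side","wrist"):
    c=imaging.camera(n); cv2.imwrite(f"pics/{n}0.png",c["color"][:,:,::-1]); print(n,{k:v for k,v in c.items() if k!="color"})
E
```

```text
pics
{'time': 0.0, 'q': array([-7.64321134e+01,  5.01261358e+00,  1.00337967e+01,  9.50971438e+01,
       -1.10591335e-03,  8.99999269e+01]), 'qd': array([ 0.05591037, -0.0533472 , -0.04677746,  0.10150593,  0.04501409,
       -0.0842332 ]), 'joint_efforts': array([-9.91179149e-04, -5.20381057e+01,  4.64806330e+01,  1.61302550e-02,
       -1.34362713e-04, -6.74567900e-06]), 'ee_pos': array([ 0.12896231, -0.53440275,  0.19786267]), 'tcp_rot': array([-89.16596217,  89.92403125, 104.40199833]), 'wrist_force': array([-1.10211735, -0.86939828,  0.11995339]), 'torque': array([ 0.01908299, -0.00151881,  0.02404724]), 'opening': 0.08565847137708207} 0.0187
scene {'fovy': 51.620198062268436, 'cx': 316.61803724905485, 'cy': 197.0973999143728, 'k1': -0.010785197487036572, 'xyz': array([ 0.234545  , -0.68117242,  0.53497747]), 'attitude': array([-124.93171755,   -0.73733495,  -24.7473813 ])}
side {'fovy': 42.65508723503355, 'cx': 329.7224085514666, 'cy': 201.8244062030161, 'k1': 0.03544348093588648, 'xyz': array([ 0.4047923 , -0.942623  ,  0.50676543]), 'attitude': array([-117.38489965,    0.98028271,   -8.46007252])}
wrist {'fovy': 62.24208576113795, 'cx': 315.88523772242826, 'cy': 194.7229372692209, 'k1': -0.040176010338030935, 'xyz': array([ 0.2117936 , -0.51532154,  0.37360615]), 'attitude': array([ 1.60878388e+02,  6.18366246e-02, -7.63821284e+01])}
```

View pics/scene0.png

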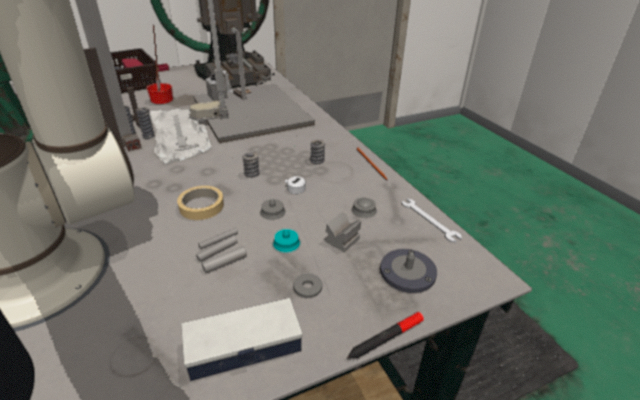

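View pics/side0.png

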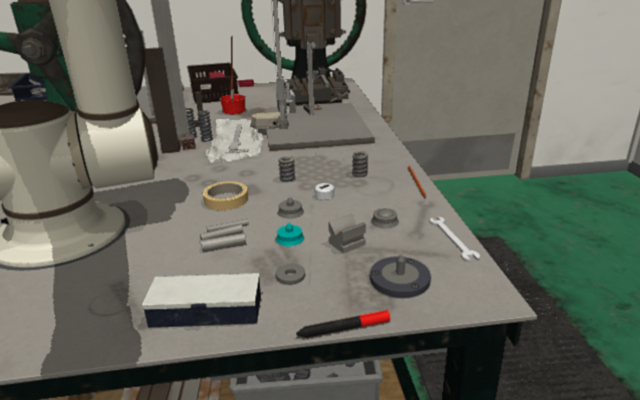

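View pics/wrist0.png

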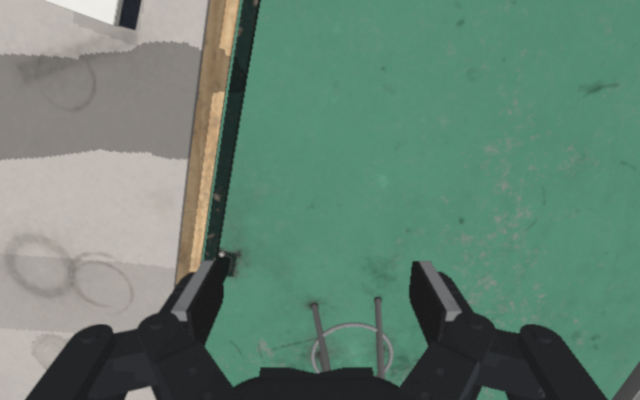

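```bash
cat > h.py <<'E'
import numpy as np, cv2
from scipy.spatial.transform import Rotation as Ro
from workcell import bot, imaging
def K(c):
    f=200/np.tan(np.radians(c["fovy"]/2)); return np.array([[f,0,c["cx"]],[0,f,c["cy"]],[0,0,1.]]), np.array([c["k1"],0,0,0.])
def Rc(c): return Ro.from_euler("xyz",c["attitude"],degrees=True).as_matrix()
def pix2w(c,uv,z):
    k,d=K(c); p=cv2.undistortPoints(np.array([[uv]],float),k,d)[0,0]
    r=Rc(c)@[p[0],p[1],1]; return c["xyz"]+r*(z-c["xyz"][2])/r[2]
def proj(c,P):
    k,d=K(c); R=Rc(c).T
    return cv2.projectPoints(np.atleast_2d(P).astype(float),cv2.Rodrigues(R)[0],-R@c["xyz"],k,d)[0][:,0]
def circ(c,x,y,z,r,n=40):
    t=np.linspace(0,2*np.pi,n); return proj(c,np.c_[x+r*np.cos(t),y+r*np.sin(t),0*t+z])
def crop(img,x0,y0,x1,y1,s,name): cv2.imwrite(name,cv2.resize(img[y0:y1,x0:x1,::-1],None,fx=s,fy=s,interpolation=cv2.INTER_CUBIC))
E
python3 - <<'E'
from h import *
S=imaging.camera("scene"); D=imaging.camera("side")
crop(S["color"],225,130,465,310,3.3,"pics/sc1.png"); crop(D["color"],260,140,450,305,3.6,"pics/sd1.png")
# (scene px, side px, z of the measured feature)
for n,a,b,z in [("base top",(408,268),(400,275),.014),("ring",(307,284),(290,272),.01),("cupL",(272,209),(290,209),.008),("cupR",(364,207),(384,217),.008),("sprL",(251,155),(287,160),.052),("sprR",(317,144),(360,155),.052),("vb",(343,240),(347,245),0),("tally",(295,184),(324,190),.02)]:
    print(n,pix2w(S,a,z).round(3),pix2w(D,b,z).round(3))
E
```

```text
base top [ 0.609 -0.271  0.014] [ 0.611 -0.278  0.014]
ring [ 0.432 -0.23   0.01 ] [ 0.435 -0.233  0.01 ]
cupL [ 0.451 -0.001  0.008] [ 0.452 -0.006  0.008]
cupR [ 0.635 -0.074  0.008] [ 0.635 -0.073  0.008]
sprL [0.46  0.166 0.052] [0.46  0.151 0.052]
sprR [0.628 0.154 0.052] [0.631 0.15  0.052]
vb [ 0.547 -0.143  0.   ] [ 0.546 -0.151  0.   ]
tally [0.526 0.053 0.02 ] [0.531 0.045 0.02 ]
```

View pics/sc1.png

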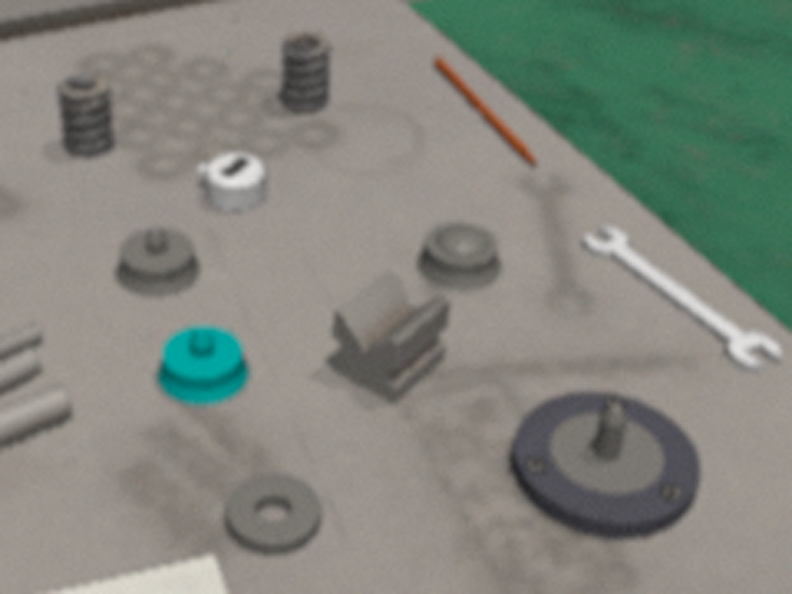

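View pics/sd1.png

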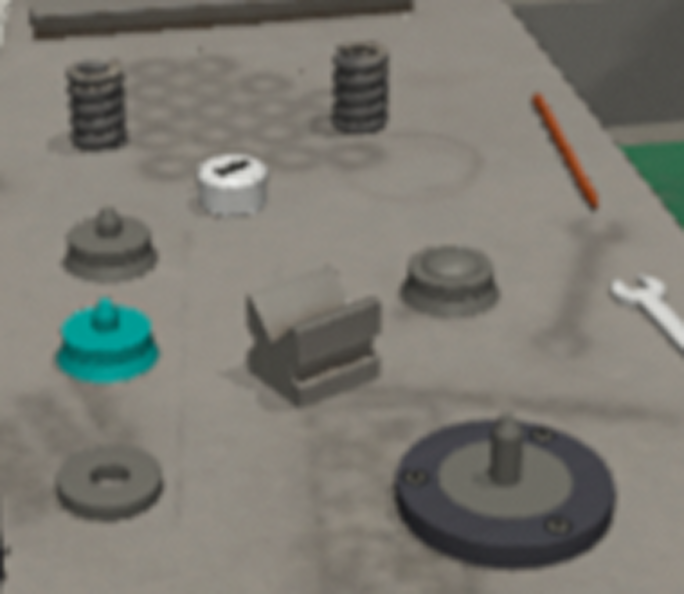

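```bash
cat > need.py <<'E'
from h import *; import sys
def need(x,y,z,jaw=None):
    o=bot.get_obs(); R=Ro.from_euler("xyz",o["tcp_rot"],degrees=True).as_matrix()
    a=np.degrees(np.arctan2(R[1,1],R[0,1])); d=(R.T@(np.array([x,y,z])-o["ee_pos"]))*1000
    print("t",round(o["time"],2),"pos",o["ee_pos"].round(4),"jaw",a.round(1),"open",round(o["opening"]*1000,1),"F",o["wrist_force"].round(1),"T",o["torque"].round(2),"tilt",np.degrees(np.arccos(-R[2,0])).round(2))
    print("  shift mm (tool x,y,z)",d.round(1), "" if jaw is None else f"turn rad {np.radians(-((jaw-a+90)%180-90)):.3f}")
if __name__=="__main__": need(*map(float,sys.argv[1:]))
E
python3 - <<'E'
from h import *
S=imaging.camera("scene"); D=imaging.camera("side")
sc=lambda p:(225+p[0]/3.3,130+p[1]/3.3); sd=lambda p:(260+p[0]/3.6,140+p[1]/3.6)
for n,a,b,z in [("spigot tip",(614,398),(507,418),.048),("ring",(273,508),(109,477),.01),("cupL top spig",(157,231),(107,211),.034),("cap top",(461,242),(452,264),.0255),("sprL top",(85,85),(97,72),.052),("sprR top",(306,45),(360,53),.052),("decoy",(202,333),(105,302),.034),("tally",(236,168),(234,172),.025)]:
    print(n,pix2w(S,sc(a),z).round(4),pix2w(D,sd(b),z).round(4))
for p in [(185,330),(293,302),(300,345),(190,375)]: print("box",pix2w(S,p,.04).round(3),pix2w(S,p,0).round(3))
# overlay of model circles for check
import sys
img=S["color"][:,:,::-1].copy(); im2=D["color"][:,:,::-1].copy()
for x,y,z,r in [(.61,-.275,.014,.05),(.61,-.275,.048,.003),(.4335,-.2315,.01,.025),(.4515,-.003,.018,.024),(.635,-.073,.018,.024),(.46,.158,.052,.019),(.63,.152,.052,.019)]:
    for c,i in((S,img),(D,im2)): cv2.polylines(i,[(circ(c,x,y,z,r)*16).astype(int)],True,(0,255,0),1,cv2.LINE_AA,4)
crop(img[:,:,::-1],225,130,465,310,3.3,"pics/sc2.png"); crop(im2[:,:,::-1],260,140,450,305,3.6,"pics/sd2.png")
E
python3 need.py 0.4335 -0.2315 0.1 0
```

```text
spigot tip [ 0.6148 -0.2647  0.048 ] [ 0.612  -0.2737  0.048 ]
ring [ 0.4333 -0.23    0.01  ] [ 0.435  -0.2343  0.01  ]
cupL top spig [ 0.4519 -0.005   0.034 ] [ 0.453  -0.0099  0.034 ]
cap top [ 0.6293 -0.0831  0.0255] [ 0.6333 -0.0902  0.0255]
sprL top [0.4583 0.1626 0.052 ] [0.4602 0.1514 0.052 ]
sprR top [0.6301 0.1555 0.052 ] [0.6312 0.1512 0.052 ]
decoy [ 0.4413 -0.1107  0.034 ] [ 0.4438 -0.1132  0.034 ]
tally [0.5312 0.0562 0.025 ] [0.5331 0.0457 0.025 ]
box [ 0.226 -0.265  0.04 ] [ 0.226 -0.232  0.   ]
box [ 0.386 -0.281  0.04 ] [ 0.399 -0.248  0.   ]
box [ 0.366 -0.355  0.04 ] [ 0.377 -0.329  0.   ]
box [ 0.219 -0.339  0.04 ] [ 0.218 -0.311  0.   ]
t 0.35 pos [ 0.129  -0.5346  0.1984] jaw -76.4 open 85.6 F [ 0.3 -0.3 -0.7] T [ 0.01  0.01 -0.05] tilt 0.02
  shift mm (tool x,y,z) [  98.5 -223.2 -367.1] turn rad -1.334
```

View pics/sc2.png

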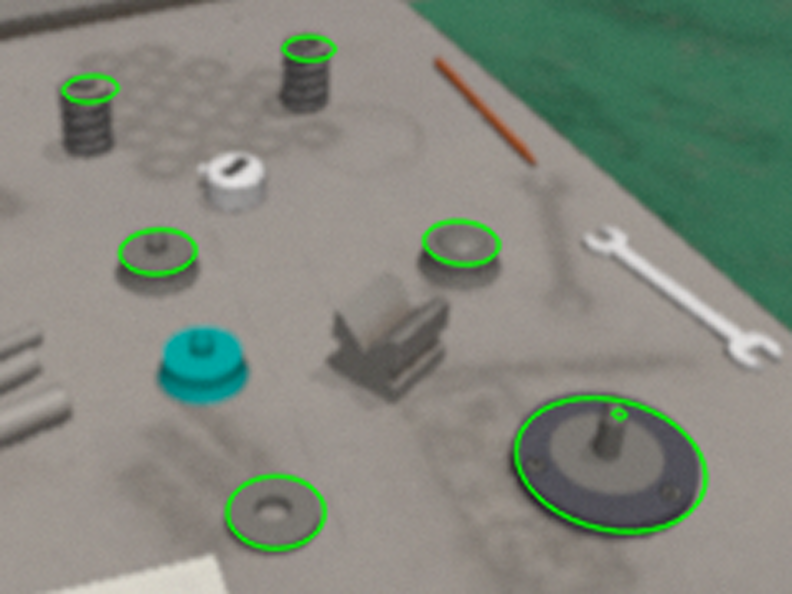

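View pics/sd2.png

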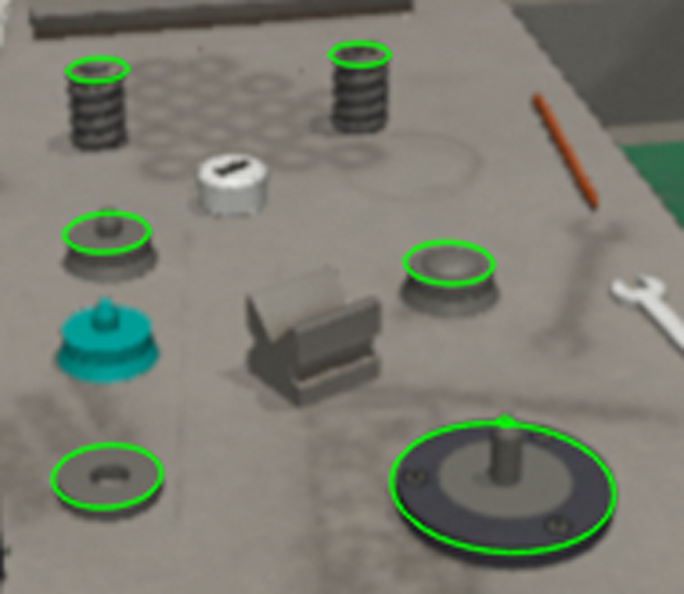

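```bash
python3 -m inch '[[[0,-18.6,-30.6],0],[[0,-18.6,-30.6],0],[[0,-18.6,-30.6],0],[[0,-18.6,-30.6],0],[[0,-18.6,-30.6],0],[[0,-18.6,-30.6],0],[[0,-18.6,-30.6],0],[[0,-18.6,-30.6],0]]'
python3 -m inch '[[[0,-18.6,-30.6],0],[[0,-18.6,-30.6],0],[[0,-18.6,-30.6],0],[[0,-18.6,-30.6],0],[[10,0,0],0],[[20,0,0],0],[[20,0,0],0],[[0,0,0],0]]'
python3 need.py .4335 -.2315 0.1; python3 - <<'E'
from h import *
c=imaging.camera("wrist"); im=c["color"][:,:,::-1].copy()
for x,y,z,r in [(.4335,-.2315,.01,.025),(.4335,-.2315,.01,.009)]: cv2.polylines(im,[(circ(c,x,y,z,r)*16).astype(int)],True,(0,255,0),1,cv2.LINE_AA,4)
cv2.imwrite("pics/w1.png",im)
E
```

```text
time: 1.02
ee_pos: [0.333, -0.3312, 0.1988]
tcp_rot: [122.4, 90.0, -44.0]
wrist_force: [-0.4, -0.9, 0.7]
opening: 0.0853
time: 1.68
ee_pos: [0.4323, -0.2306, 0.1449]
tcp_rot: [-41.1, 89.7, 152.5]
wrist_force: [-0.5, -0.3, -1.5]
opening: 0.0857
t 1.68 pos [ 0.4323 -0.2306  0.1449] jaw -76.4 open 85.7 F [-0.5 -0.3 -1.5] T [0.05 0.02 0.03] tilt 0.29
  shift mm (tool x,y,z) [44.9  1.3 -1.1]
```

View pics/w1.png

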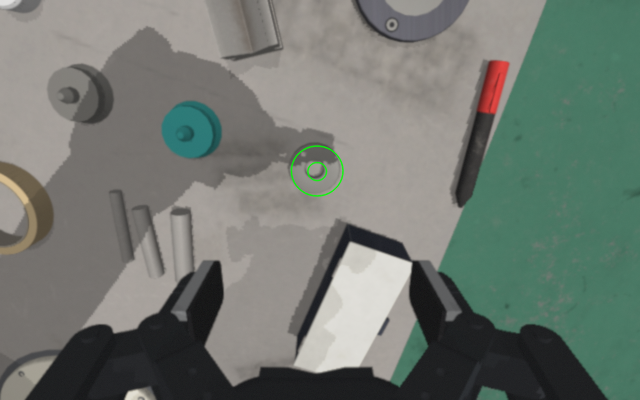

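```bash
python3 - <<'E'
from h import *
c=imaging.camera("wrist"); im=c["color"][:,:,::-1].copy()
for x,y,z,r in [(.4335,-.2315,.01,.025),(.4335,-.2315,.01,.009)]: cv2.polylines(im,[(circ(c,x,y,z,r)*16).astype(int)],True,(0,255,0),1,cv2.LINE_AA,4)
crop(im[:,:,::-1],270,120,370,220,6,"pics/w1c.png")
E
python3 -m inch '[[[15,1.3,-1.1],0],[[25,0,0],0],[[25,0,0],0],[[25,0,0],0],[[20,0,0],0],[[12,0,0],0],[[8,0,0],0],[[0,0,0],0]]' 78 40
python3 need.py .4335 -.2315 0.0015
```

```text
time: 2.45
ee_pos: [0.4347, -0.2326, 0.0183]
tcp_rot: [-40.1, 90.0, 153.4]
wrist_force: [-0.1, 0.9, -0.4]
opening: 0.0665
t 2.45 pos [ 0.4347 -0.2326  0.0183] jaw -76.5 open 66.5 F [-0.1  0.9 -0.4] T [ 0.05 -0.01 -0.  ] tilt 0.05
  shift mm (tool x,y,z) [16.8 -1.4  0.9]
```

View pics/w1c.png

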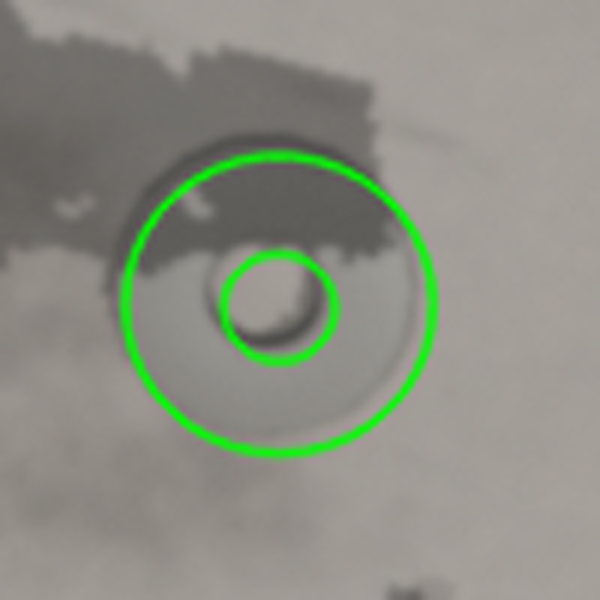

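```bash
python3 -m inch '[[[0,-4,-1.3],0],[[8,0,0],0],[[8,0,0],0],[[1,0,0],0],[[0,0,0],0]]'
python3 need.py .4351 -.2284 0.0015
python3 -m inch '[[[0,0,0],0],[[0,0,0],0],[[0,0,0],0],[[0,0,0],0],[[0,0,0],0],[[0,0,0],0],[[0,0,0],0],[[0,0,0],0]]' 40 40
python3 need.py .4351 -.2284 0.0015
```

```text
time: 2.87
ee_pos: [0.435, -0.2281, 0.001]
tcp_rot: [-40.7, 89.9, 152.9]
wrist_force: [0.3, -0.3, 0.1]
opening: 0.0668
t 2.87 pos [ 0.435  -0.2281  0.001 ] jaw -76.4 open 66.8 F [ 0.3 -0.3  0.1] T [-0.01 -0.05  0.05] tilt 0.05
  shift mm (tool x,y,z) [-0.5  0.3 -0. ] 
time: 3.53
ee_pos: [0.4353, -0.2284, 0.0016]
tcp_rot: [119.5, 90.0, -46.9]
wrist_force: [-0.4, -0.6, 0.9]
opening: 0.0338
t 3.53 pos [ 0.4353 -0.2284  0.0016] jaw -76.4 open 33.8 F [-0.4 -0.6  0.9] T [ 0.04 -0.06 -0.  ] tilt 0.0
  shift mm (tool x,y,z) [ 0.1 -0.   0.2]
```

```bash
python3 - <<'E'
from h import *
c=imaging.camera("wrist"); cv2.imwrite("pics/w2.png",c["color"][:,:,::-1])
s=imaging.camera("side"); crop(s["color"],240,200,340,310,5,"pics/s2.png")
E
```

```text
(no output)
```

View pics/w2.png

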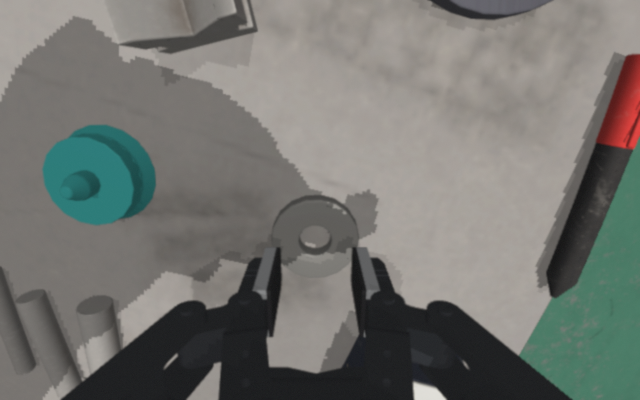

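View pics/s2.png

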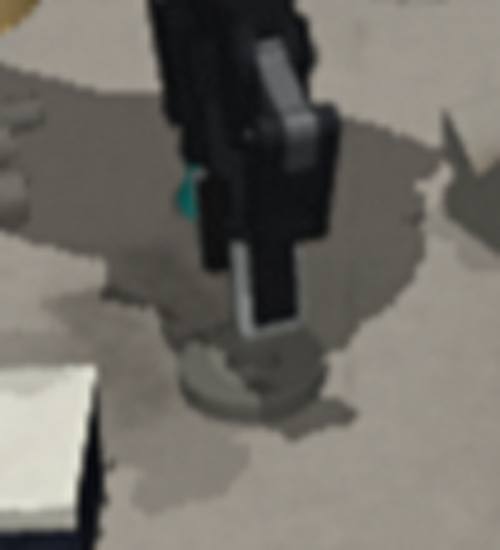

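```bash
python3 - <<'E'
from h import *
o=bot.get_obs(); p=o["ee_pos"]; R=Ro.from_euler("xyz",o["tcp_rot"],degrees=True).as_matrix()
y=R[:,1]; print("jaw dir",y.round(3),p)
for n in("scene","side","wrist"):
    c=imaging.camera(n); print(n,"xyz",c["xyz"].round(4))
    for dz in (0,.01,.02,.03): print(dz,proj(c,[p+[0,0,dz]+s*.017*y for s in(-1,0,1)]).round(0).tolist())
    if n=="scene": crop(c["color"],250,200,370,310,5,"pics/sc3.png")
E
```

```text
jaw dir [ 0.235 -0.972 -0.   ] [ 0.4353164  -0.22832547  0.00158598]
scene xyz [ 0.2345 -0.6812  0.535 ]
0 [[303.0, 281.0], [308.0, 286.0], [315.0, 292.0]]
0.01 [[302.0, 276.0], [308.0, 282.0], [315.0, 288.0]]
0.02 [[302.0, 272.0], [308.0, 278.0], [315.0, 284.0]]
0.03 [[302.0, 268.0], [308.0, 274.0], [315.0, 280.0]]
side xyz [ 0.4048 -0.9426  0.5068]
0 [[287.0, 269.0], [290.0, 275.0], [294.0, 280.0]]
0.01 [[287.0, 264.0], [290.0, 270.0], [293.0, 275.0]]
0.02 [[287.0, 259.0], [290.0, 265.0], [293.0, 270.0]]
0.03 [[286.0, 254.0], [289.0, 260.0], [293.0, 265.0]]
wrist xyz [ 0.5181 -0.2091  0.1772]
0 [[286.0, 234.0], [315.0, 234.0], [344.0, 234.0]]
0.01 [[284.0, 241.0], [314.0, 241.0], [345.0, 241.0]]
0.02 [[282.0, 250.0], [314.0, 250.0], [347.0, 250.0]]
0.03 [[280.0, 260.0], [314.0, 260.0], [348.0, 260.0]]
```

View pics/sc3.png

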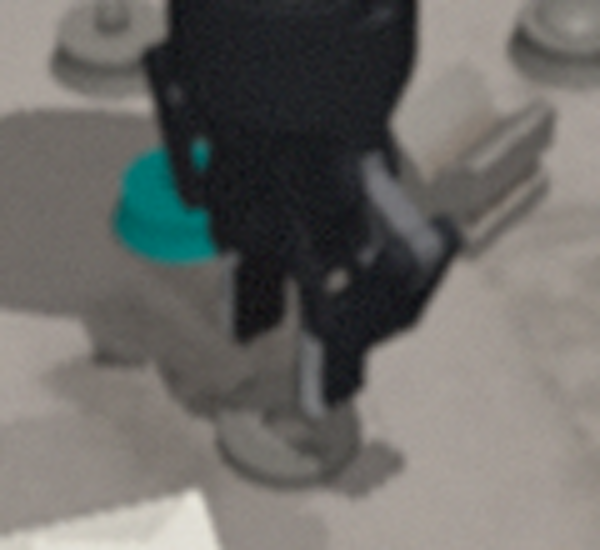

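```bash
python3 -m inch '[[[0,0,0],0],[[0,0,0],0],[[0,0,0],0],[[0,0,0],0],[[4,0,0],0],[[4,0,0],0],[[4,0,0],0],[[0,0,0],0]]' 69 40
python3 - <<'E'
from h import *
c=imaging.camera("wrist"); crop(c["color"],200,160,440,360,3,"pics/w3.png")
s=imaging.camera("side"); crop(s["color"],240,200,340,310,5,"pics/s3.png")
E
```

```text
time: 4.45
ee_pos: [0.4347, -0.228, -0.0117]
tcp_rot: [-41.2, 89.9, 152.3]
wrist_force: [-1.0, 0.2, -0.0]
opening: 0.0589
```

View pics/w3.png

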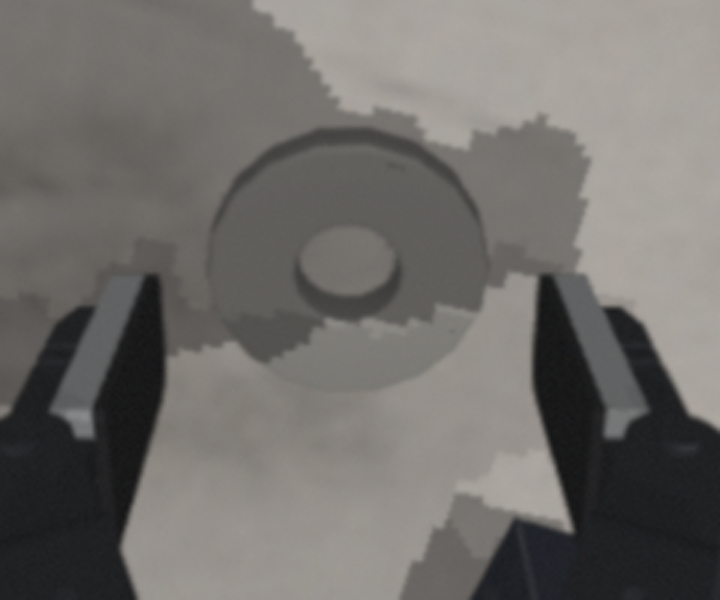

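View pics/s3.png

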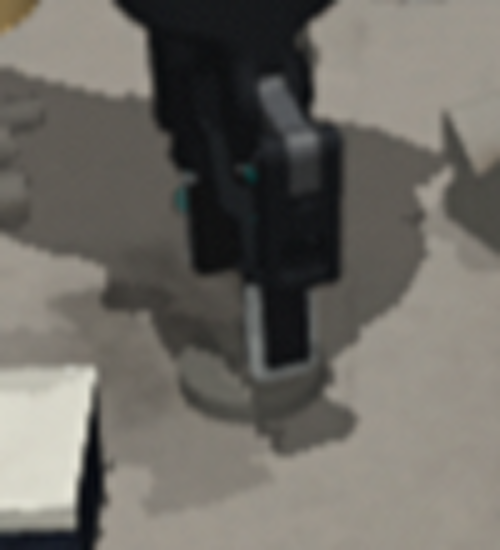

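```bash
python3 - <<'E'
from h import *
c=imaging.camera("wrist"); o=bot.get_obs(); k,d=K(c)
R=Ro.from_euler("xyz",o["tcp_rot"],degrees=True).as_matrix()
w=o["opening"]
for l,r in [((253,251.7),(379,251.7)),((255,286.7),(377.7,286.7))]:
    a,b=cv2.undistortPoints(np.array([[l],[r]],float),k,d)[:,0]
    Z=w/(b[0]-a[0]); m=(a+b)/2
    P=c["xyz"]+Rc(c)@(Z*np.array([m[0],m[1],1])); print("world",P.round(4),"tool mm",(R.T@(P-o["ee_pos"])*1000).round(1))
p=pix2w(c,(200+348/3,160+262/3),.01); print("ring",p.round(4),"tool",(R.T@(p-o["ee_pos"])*1000).round(1))
E
```

```text
world [ 0.4442 -0.2269  0.0275] tool mm [-38.    0.7  -9. ]
world [ 0.4269 -0.2312  0.0296] tool mm [-40.1   0.9   8.8]
ring [ 0.4373 -0.2285  0.01  ] tool [-20.5   0.7  -2. ]
```

```bash
python3 -m inch '[[[4,0,-2],0],[[4,0,0],0],[[4,0,0],0],[[0,0,0],0]]' 
python3 - <<'E'
from h import *
c=imaging.camera("wrist"); crop(c["color"],200,160,440,360,3,"pics/w4.png")
s=imaging.camera("side"); crop(s["color"],240,200,340,310,5,"pics/s4.png")
E
```

```text
time: 4.93
ee_pos: [0.4367, -0.2276, -0.0235]
tcp_rot: [-42.1, 89.9, 151.5]
wrist_force: [0.3, 0.3, -0.6]
opening: 0.0587
```

View pics/w4.png

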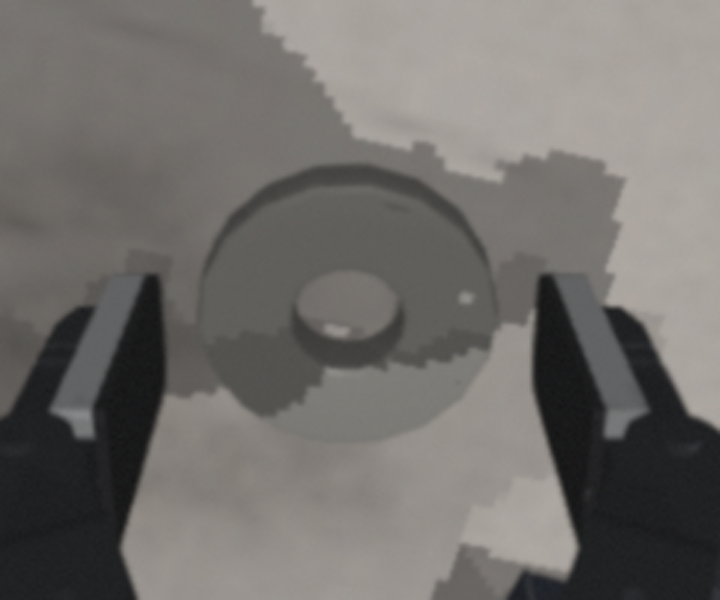

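View pics/s4.png

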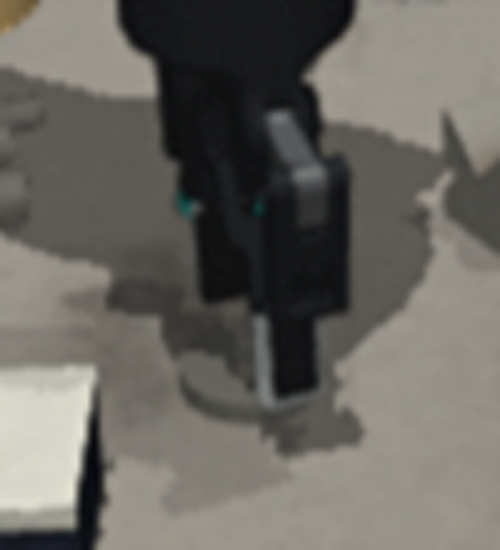

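```bash
python3 -m inch '[[[3,0,0],0],[[3,0,0],0],[[2,0,0],0],[[0,0,0],0]]'; python3 -m inch '[[[2,0,0],0],[[0,0,0],0]]' ; python3 need.py .4373 -.2285 0
python3 - <<'E'
from h import *
c=imaging.camera("wrist"); crop(c["color"],200,160,440,360,3,"pics/w5.png")
s=imaging.camera("side"); crop(s["color"],240,200,340,310,5,"pics/s5.png")
E
```

```text
time: 5.37
ee_pos: [0.437, -0.2277, -0.031]
tcp_rot: [-44.9, 90.0, 148.7]
wrist_force: [0.1, 0.6, 0.3]
opening: 0.0589
time: 5.53
ee_pos: [0.4371, -0.2278, -0.0327]
tcp_rot: [-37.8, 90.0, 155.8]
wrist_force: [-0.8, 0.7, 0.3]
opening: 0.0588
t 5.53 pos [ 0.4371 -0.2278 -0.0327] jaw -76.4 open 58.8 F [-0.8  0.7  0.3] T [-0.05 -0.06  0.02] tilt 0.02
  shift mm (tool x,y,z) [-32.7   0.7   0. ]
```

View pics/w5.png

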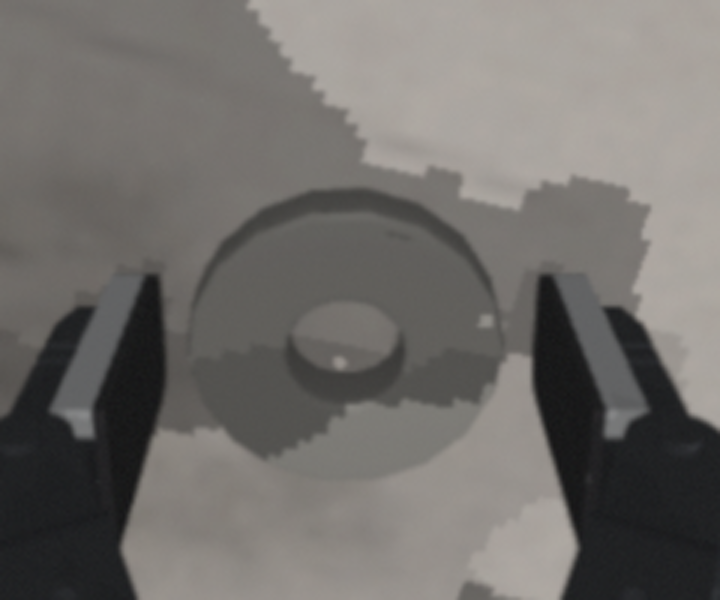

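View pics/s5.png

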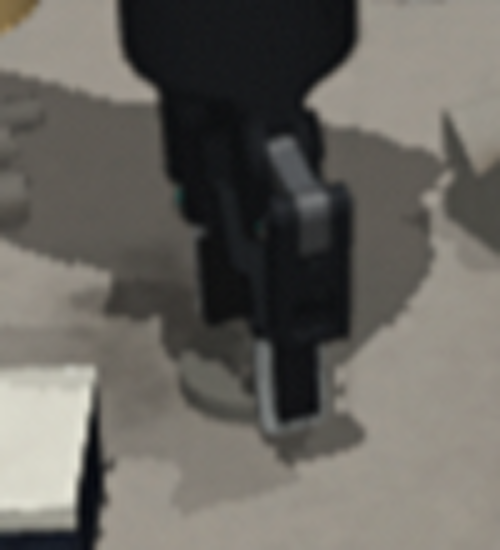

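```bash
python3 -m inch '[[[2,0,2],0],[[2,0,0],0],[[0,0,0],0]]'; python3 -m inch '[[[1.5,0,0],0],[[0,0,0],0]]' ;  python3 -m inch '[[[1.5,0,0],0],[[0,0,0],0]]'
python3 - <<'E'
from h import *
c=imaging.camera("wrist"); crop(c["color"],200,160,440,360,3,"pics/w6.png")
E
```

```text
time: 5.88
ee_pos: [0.435, -0.2283, -0.0369]
tcp_rot: [-40.5, 90.0, 153.1]
wrist_force: [0.4, -0.1, -0.5]
opening: 0.0588
time: 6.05
ee_pos: [0.4354, -0.2284, -0.0375]
tcp_rot: [132.4, 90.0, -34.0]
wrist_force: [-2.9, 0.8, 6.7]
opening: 0.059
time: 6.22
ee_pos: [0.4354, -0.2285, -0.0376]
tcp_rot: [133.5, 90.0, -32.9]
wrist_force: [-7.6, 4.3, 19.4]
opening: 0.0592
```

View pics/w6.png

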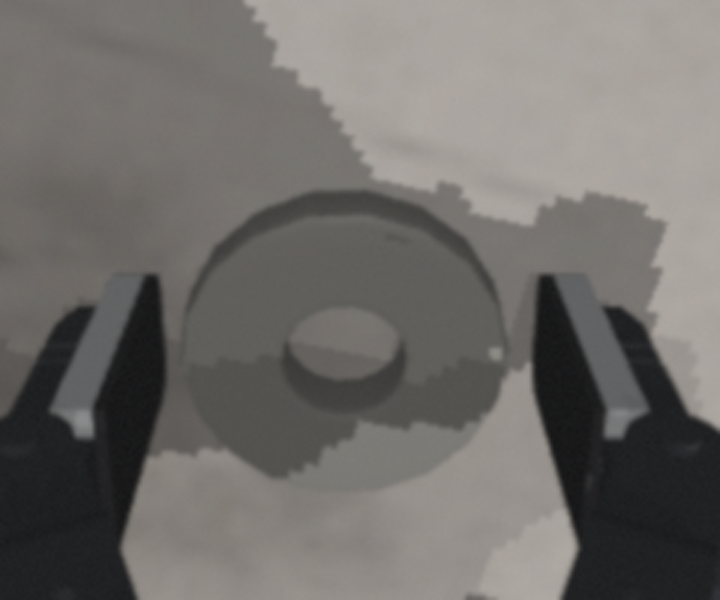

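```bash
python3 -m inch '[[[-7,0,0],0],[[0,0,0],0]]'; python3 -m inch '[[[0,0,0],0],[[0,0,0],0],[[0,0,0],0],[[0,0,0],0],[[0,0,0],0]]' 45 60
python3 -m inch '[[[-5,0,0],0],[[-15,0,0],0],[[-20,0,0],0],[[-20,0,0],0],[[-20,0,0],0],[[-20,0,0],0],[[0,0,0],0],[[0,0,0],0]]'
python3 need.py .611 -.273 .1
python3 - <<'E'
from h import *
c=imaging.camera("wrist"); cv2.imwrite("pics/w7.png",c["color"][:,:,::-1])
s=imaging.camera("side"); crop(s["color"],240,160,340,300,4,"pics/s7.png")
E
```

```text
time: 6.43
ee_pos: [0.436, -0.2287, -0.0312]
tcp_rot: [139.1, 89.9, -27.3]
wrist_force: [0.4, -0.3, 0.7]
opening: 0.0588
time: 6.85
ee_pos: [0.4358, -0.2286, -0.0314]
tcp_rot: [139.8, 89.9, -26.6]
wrist_force: [-3.0, 0.8, 12.5]
opening: 0.0468
time: 7.52
ee_pos: [0.4358, -0.2286, 0.0677]
tcp_rot: [139.7, 89.9, -26.7]
wrist_force: [-1.4, 0.5, -1.5]
opening: 0.0464
t 7.52 pos [ 0.4358 -0.2286  0.0677] jaw -76.4 open 46.4 F [-1.4  0.5 -1.5] T [-0.05 -0.02 -0.01] tilt 0.07
  shift mm (tool x,y,z) [ -32.1   84.3 -160. ]
```

View pics/w7.png

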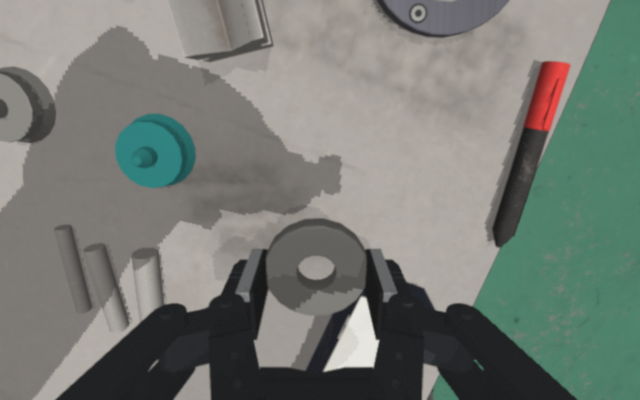

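View pics/s7.png

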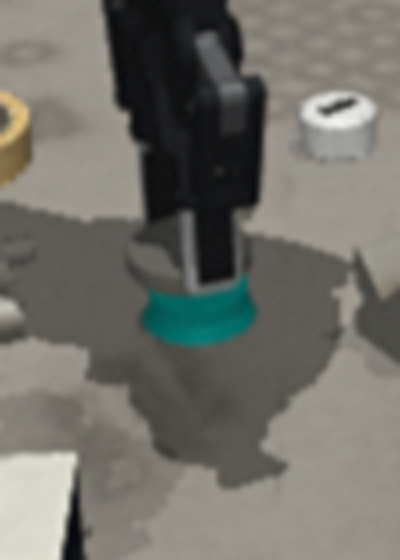

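```bash
python3 -m inch '[[[0,12,-10],0],[[0,18,-18],0],[[0,18,-18],0],[[0,18,-18],0],[[0,18.3,-16],0],[[0,0,0],0],[[0,0,0],0]]'
python3 need.py .611 -.273 .0677
python3 - <<'E'
from h import *
c=imaging.camera("wrist"); cv2.imwrite("pics/w8.png",c["color"][:,:,::-1])
E
```

```text
time: 8.2
ee_pos: [0.5325, -0.2914, 0.0649]
tcp_rot: [-42.9, 89.8, 150.7]
wrist_force: [-0.4, 0.5, -0.8]
opening: 0.0461
t 8.2 pos [ 0.5325 -0.2914  0.0649] jaw -76.4 open 46.1 F [-0.4  0.5 -0.8] T [ 0.01  0.06 -0.01] tilt 0.22
  shift mm (tool x,y,z) [ -3.1   0.5 -80.7]
```

View pics/w8.png

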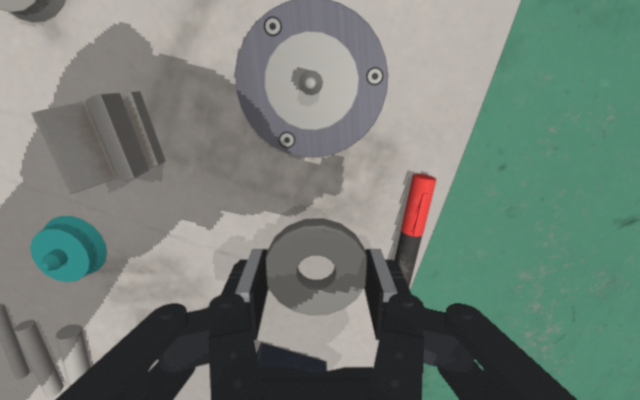

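```bash
python3 - <<'E'
from h import *
c=imaging.camera("wrist"); o=bot.get_obs(); R=Ro.from_euler("xyz",o["tcp_rot"],degrees=True).as_matrix()
im=c["color"][:,:,::-1].copy()
T=lambda P:(R.T@(P-o["ee_pos"])*1000).round(1)
P=pix2w(c,(310,82),.047); print("spigot",P.round(4),T(P))
rz=o["ee_pos"][2]+.0415; P2=pix2w(c,(316.5,268),rz); print("ring hole",P2.round(4),T(P2))
for x,y,z,r in [(P[0],P[1],.014,.05),(P[0],P[1],.048,.003),(P2[0],P2[1],rz,.025),(P2[0],P2[1],rz,.009)]: cv2.polylines(im,[(circ(c,x,y,z,r)*16).astype(int)],True,(0,255,0),1,cv2.LINE_AA,4)
crop(im[:,:,::-1],215,0,415,350,2.3,"pics/w8c.png"); cv2.imwrite("pics/w8d.png",cv2.resize(im[:200,200:420],None,fx=3,fy=3))
E
```

```text
spigot [ 0.6131 -0.2688  0.047 ] [ 19.   -2.5 -84.2]
ring hole [ 0.5351 -0.2915  0.1076] [-41.5   1.2  -2.9]
```

View pics/w8c.png

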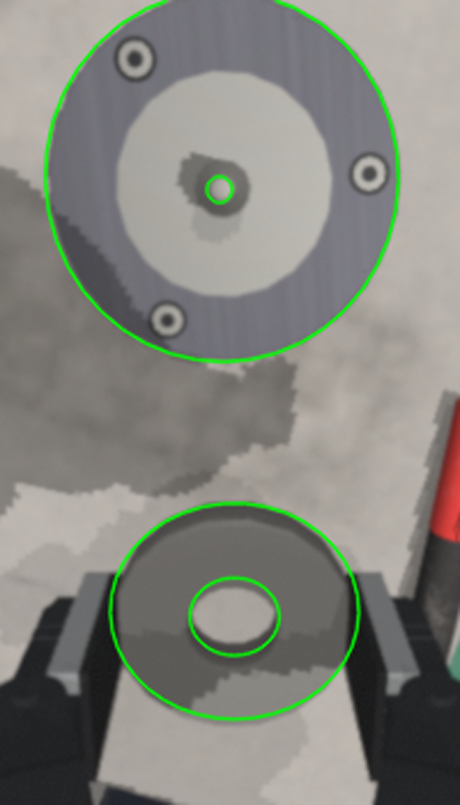

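```bash
python3 -m inch '[[[0,-0.7,-12],0],[[0,-1,-20],0],[[0,-1,-20],0],[[0,-1,-20],0],[[5,0,-9.3],0],[[20,0,0],0],[[10,0,0],0],[[0,0,0],0]]'
python3 -m inch '[[[0,0,0],0]]'
python3 need.py .6131 -.2688 -.0175
python3 - <<'E'
from h import *
for n,b in(("scene",(360,190,460,300)),("side",(350,190,450,300))):
    c=imaging.camera(n); crop(c["color"],*b,5,f"pics/{n}9.png")
E
```

```text
time: 8.97
ee_pos: [0.6092, -0.2678, 0.0293]
tcp_rot: [-36.7, 89.7, 156.9]
wrist_force: [0.3, 0.9, -2.8]
opening: 0.0461
time: 9.05
ee_pos: [0.61, -0.2686, 0.032]
tcp_rot: [-36.5, 89.9, 157.0]
wrist_force: [-1.0, -0.2, -1.4]
opening: 0.0463
t 9.05 pos [ 0.61   -0.2686  0.032 ] jaw -76.4 open 46.3 F [-1.  -0.2 -1.4] T [ 0.01 -0.05  0.05] tilt 0.11
  shift mm (tool x,y,z) [49.4  1.  -3. ]
```

View pics/scene9.png

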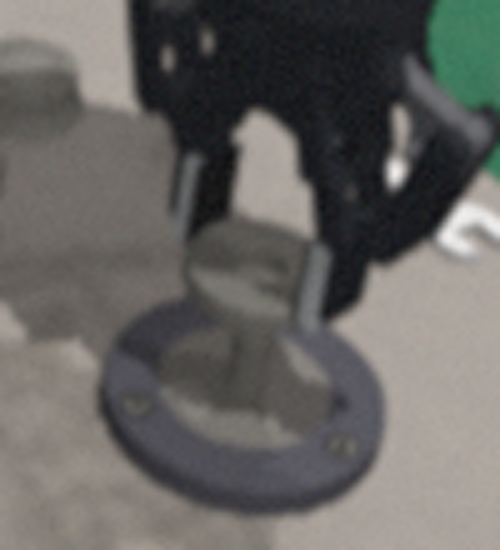

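View pics/side9.png

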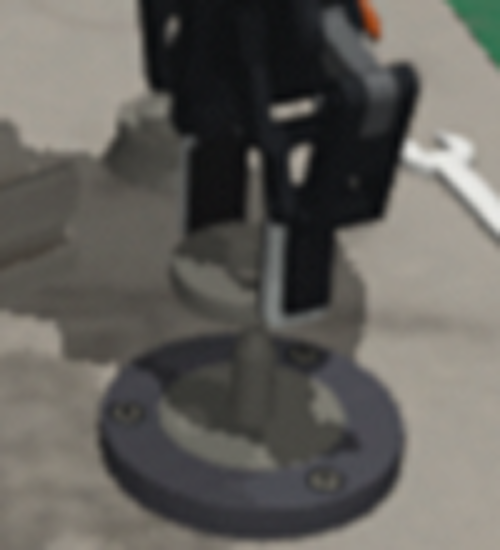

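```bash
python3 -m inch '[[[8,0,0],0],[[8,0,0],0],[[4,0,0],0],[[0,0,0],0]]';python3 -m inch '[[[5,0,0],0],[[0,0,0],0]]'; python3 need.py .6131 -.2688 -.0175
```

```text
time: 9.48
ee_pos: [0.6102, -0.2686, 0.0109]
tcp_rot: [-37.9, 89.9, 155.6]
wrist_force: [0.7, 0.6, -1.4]
opening: 0.0463
time: 9.65
ee_pos: [0.6113, -0.2688, 0.0069]
tcp_rot: [-164.0, 90.0, 29.6]
wrist_force: [3.3, 0.0, -2.6]
opening: 0.0463
t 9.65 pos [ 0.6113 -0.2688  0.0069] jaw -76.4 open 46.3 F [ 3.3  0.  -2.6] T [-0.02 -0.62  0.04] tilt 0.02
  shift mm (tool x,y,z) [24.4  0.4 -1.7]
```

```bash
python3 -m inch '[[[0,0,-1.5],0],[[3,0,0],0],[[0,0,0],0]]'; python3 need.py .6131 -.2688 -.0175;python3 -m inch '[[[5,0,0],0],[[4,0,0],0],[[0,0,0],0]]'; python3 need.py .6131 -.2688 -.0175
```

```text
time: 9.9
ee_pos: [0.6123, -0.2684, 0.0042]
tcp_rot: [-26.5, 90.0, 167.1]
wrist_force: [-0.3, 0.3, -1.5]
opening: 0.0468
t 9.9 pos [ 0.6123 -0.2684  0.0042] jaw -76.4 open 46.8 F [-0.3  0.3 -1.5] T [ 0.08 -0.    0.03] tilt 0.03
  shift mm (tool x,y,z) [21.7  0.5 -0.7] 
time: 10.15
ee_pos: [0.6118, -0.2682, -0.0058]
tcp_rot: [-37.1, 89.9, 156.5]
wrist_force: [0.1, -0.2, -1.3]
opening: 0.0465
t 10.15 pos [ 0.6118 -0.2682 -0.0058] jaw -76.4 open 46.5 F [ 0.1 -0.2 -1.3] T [-0.02  0.02  0.  ] tilt 0.1
  shift mm (tool x,y,z) [11.7  0.8 -1.1]
```

```bash
python3 -m inch '[[[4,0,0],0],[[4,0,0],0],[[0,0,0],0]]';python3 -m inch '[[[2,0,0],0],[[0,0,0],0]]';python3 -m inch '[[[1.5,0,0],0],[[0,0,0],0]]';python3 -m inch '[[[1.5,0,0],0],[[0,0,0],0]]'; python3 need.py .6131 -.2688 -.0175
```

```text
time: 10.4
ee_pos: [0.612, -0.2683, -0.0136]
tcp_rot: [-37.3, 89.9, 156.3]
wrist_force: [-0.9, 0.2, -1.1]
opening: 0.0464
time: 10.57
ee_pos: [0.6124, -0.2684, -0.0148]
tcp_rot: [-38.3, 90.0, 155.3]
wrist_force: [-1.0, 0.7, -1.7]
opening: 0.0462
time: 10.73
ee_pos: [0.6124, -0.2685, -0.0161]
tcp_rot: [-39.1, 90.0, 154.4]
wrist_force: [-0.1, -1.0, -1.9]
opening: 0.0466
time: 10.9
ee_pos: [0.6126, -0.2686, -0.0172]
tcp_rot: [139.5, 90.0, -27.0]
wrist_force: [0.4, 0.3, -0.5]
opening: 0.0466
t 10.9 pos [ 0.6126 -0.2686 -0.0172] jaw -76.4 open 46.6 F [ 0.4  0.3 -0.5] T [-0.07 -0.   -0.02] tilt 0.03
  shift mm (tool x,y,z) [ 0.3  0.3 -0.4]
```

```bash
python3 -m inch '[[[1,0,0],0],[[0,0,0],0]]';python3 -m inch '[[[1,0,0],0],[[0,0,0],0]]'; python3 need.py .6131 -.2688 -.0175; python3 -m inch '[[[0,0,0],0],[[0,0,0],0],[[0,0,0],0],[[-2,0,0],0],[[-10,0,0],0],[[-25,0,0],0],[[-30,0,0],0],[[-30,0,0],0]]' 85
python3 -m inch '[[[-20,0,0],0],[[-20,0,20],0],[[-20,0,30],0],[[0,0,30],0],[[0,0,0],0],[[0,0,0],0]]' 85
python3 - <<'E'
from h import *
c=imaging.camera("wrist"); cv2.imwrite("pics/w10.png",c["color"][:,:,::-1])
c=imaging.camera("scene"); crop(c["color"],360,190,460,300,5,"pics/sc10.png")
E
```

```text
time: 11.07
ee_pos: [0.6127, -0.2686, -0.0173]
tcp_rot: [141.2, 89.9, -25.2]
wrist_force: [-3.2, 1.8, 6.5]
opening: 0.0466
time: 11.23
ee_pos: [0.6128, -0.2686, -0.0173]
tcp_rot: [141.8, 89.9, -24.6]
wrist_force: [-5.5, 2.0, 11.8]
opening: 0.046
t 11.23 pos [ 0.6128 -0.2686 -0.0173] jaw -76.4 open 46.0 F [-5.5  2.  11.8] T [ 0.49  1.11 -0.01] tilt 0.09
  shift mm (tool x,y,z) [ 0.2  0.2 -0.3] 
time: 11.9
ee_pos: [0.612, -0.2683, 0.079]
tcp_rot: [-37.0, 90.0, 156.6]
wrist_force: [1.1, -0.7, -0.2]
opening: 0.0723
time: 12.4
ee_pos: [0.534, -0.2879, 0.1393]
tcp_rot: [139.1, 89.9, -27.5]
wrist_force: [0.3, 0.4, -0.1]
opening: 0.0727
```

View pics/w10.png

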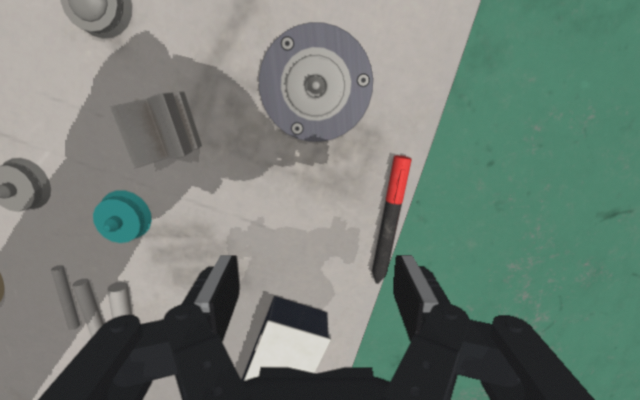

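View pics/sc10.png

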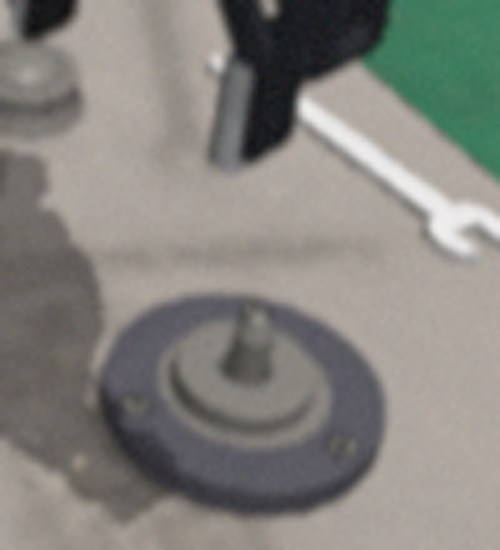

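```bash
python3 -m inch '[[[0,-14,-7],0],[[0,-29,-14],0],[[0,-29,-14],0],[[0,-29,-14],0],[[0,-29,-14],0],[[0,-29,-14],0],[[0,-29,-14],0],[[0,-29,-14],0]]' 75
python3 -m inch '[[[0,-29,-14],0],[[0,-29,-14],0],[[0,-29,-14],0],[[0,-29,-14],0],[[0,-29,-14],0],[[0,-29,-14],0],[[0,-29,-14],0],[[0,-14,-7],0]]'
python3 -m inch '[[[0,0,0],0],[[0,0,0],0]]'
python3 need.py .630 .153 .1; python3 - <<'E'
from h import *
c=imaging.camera("wrist"); im=c["color"][:,:,::-1].copy()
for x,y,z,r in [(.63,.153,.052,.019),(.63,.153,0,.019)]: cv2.polylines(im,[(circ(c,x,y,z,r)*16).astype(int)],True,(0,255,0),1,cv2.LINE_AA,4)
cv2.imwrite("pics/w11.png",im)
E
```

```text
time: 13.17
ee_pos: [0.5865, -0.0494, 0.1372]
tcp_rot: [-27.8, 90.0, 165.8]
wrist_force: [1.0, -0.2, -0.6]
opening: 0.0644
time: 13.83
ee_pos: [0.6402, 0.1767, 0.1365]
tcp_rot: [-84.6, 89.4, 110.7]
wrist_force: [0.4, 0.4, -0.2]
opening: 0.0643
time: 14.0
ee_pos: [0.6399, 0.1726, 0.1368]
tcp_rot: [-80.9, 89.5, 114.0]
wrist_force: [0.3, -1.5, -0.3]
opening: 0.0642
t 14.0 pos [0.6399 0.1726 0.1368] jaw -75.1 open 64.2 F [ 0.3 -1.5 -0.3] T [-0.02  0.03 -0.01] tilt 0.52
  shift mm (tool x,y,z) [36.7 16.7 14.5]
```

View pics/w11.png

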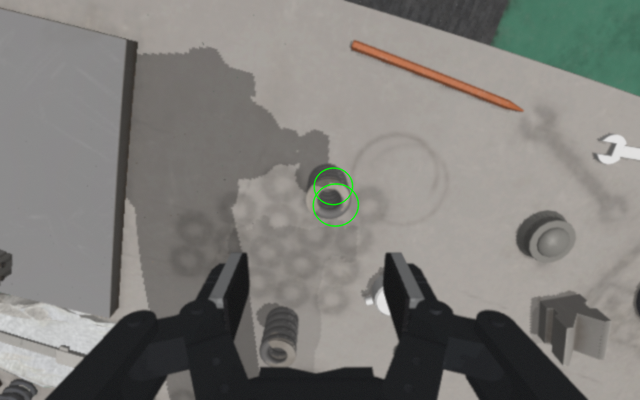

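```bash
cat > meas.py <<'E'
# meas.py u v z : wrist pixel at height z -> world, tool offset
from h import *; import sys
u,v,z=map(float,sys.argv[1:4]); c=imaging.camera("wrist"); o=bot.get_obs()
R=Ro.from_euler("xyz",o["tcp_rot"],degrees=True).as_matrix(); P=pix2w(c,(u,v),z)
print("world",P.round(4),"tool mm",(R.T@(P-o["ee_pos"])*1000).round(1),"q",o["q"].round(1))
im=c["color"][:,:,::-1].copy()
for a in sys.argv[4:]:
    dz,r=map(float,a.split(",")); cv2.polylines(im,[(circ(c,P[0],P[1],z+dz,r)*16).astype(int)],True,(0,255,0),1,cv2.LINE_AA,4)
x0=int(np.clip(u-60,0,520)); y0=int(np.clip(v-60,0,280)); crop(im[:,:,::-1],x0,y0,x0+120,y0+120,5,"pics/m.png"); print("crop origin",x0,y0)
E
python3 meas.py 330 197.5 .052 0,.019 -.052,.019 0,.009
```

```text
world [0.6351 0.1583 0.052 ] tool mm [85.4 12.2  7.7] q [ 14.8  20.1  21.1  91.    0.5 180. ]
crop origin 270 137
```

View pics/m.png

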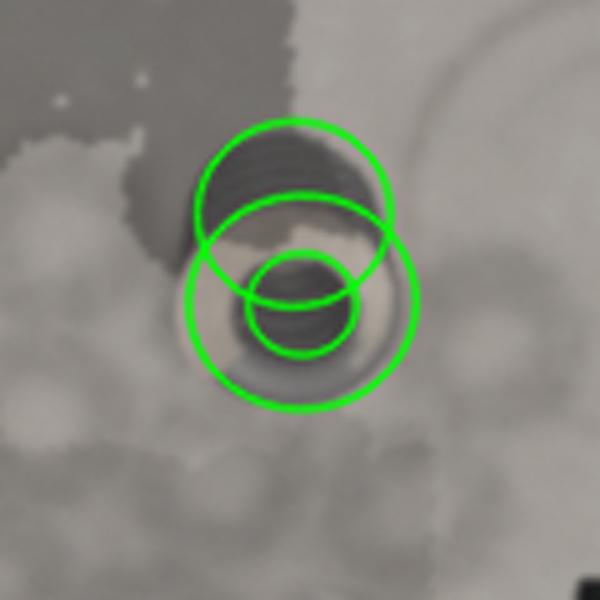

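```bash
python3 -m inch '[[[0,0,0],-0.12],[[0,0,0],-0.12],[[0,0,0],-0.12],[[0,0,0],-0.12],[[0,0,0],-0.12],[[0,0,0],0],[[0,0,0],0]]'; python3 need.py .6351 .1583 -.014
```

```text
time: 14.68
ee_pos: [0.6398, 0.1712, 0.138]
tcp_rot: [-126.0, 89.5, 102.9]
wrist_force: [0.5, -0.1, 0.1]
opening: 0.0645
t 14.68 pos [0.6398 0.1712 0.138 ] jaw -41.1 open 64.5 F [ 0.5 -0.1  0.1] T [-0.01  0.01 -0.  ] tilt 0.52
  shift mm (tool x,y,z) [151.9   6.   13.6]
```

```bash
python3 -m inch '[[[12,6,13.6],0],[[20,0,0],0],[[12,0,0],0],[[0,0,0],0],[[0,0,0],0]]'; python3 need.py .6351 .1583 -.014
python3 - <<'E'
from h import *
c=imaging.camera("wrist"); im=c["color"][:,:,::-1].copy()
for x,y,z,r in [(.6351,.1583,.052,.019),(.6351,.1583,.052,.009),(.6351,.1583,0,.019)]: cv2.polylines(im,[(circ(c,x,y,z,r)*16).astype(int)],True,(0,255,0),1,cv2.LINE_AA,4)
crop(im[:,:,::-1],200,140,440,400,3,"pics/w12.png")
E
```

```text
time: 15.1
ee_pos: [0.6349, 0.1583, 0.0931]
tcp_rot: [-115.2, 89.5, 114.0]
wrist_force: [-0.1, 0.7, 0.2]
opening: 0.0641
t 15.1 pos [0.6349 0.1583 0.0931] jaw -40.9 open 64.1 F [-0.1  0.7  0.2] T [-0.03  0.02 -0.02] tilt 0.54
  shift mm (tool x,y,z) [107.1   1.    0.3]
```

View pics/w12.png

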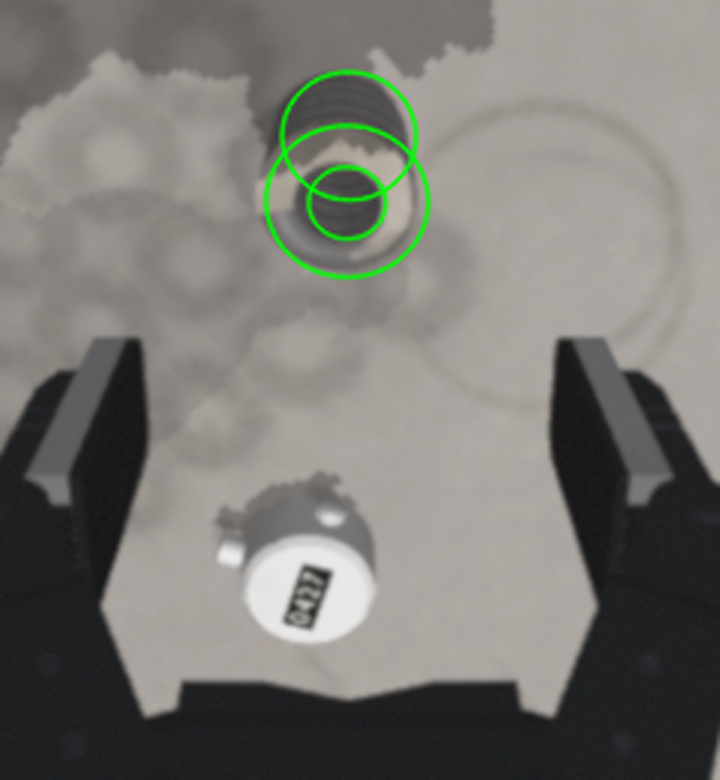

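```bash
python3 -m inch '[[[12,-1,0],0],[[20,0,0],0],[[20,0,0],0],[[20,0,0],0],[[20,0,0],0],[[10,0,0],0],[[5,0,0],0],[[0,0,0],0]]'; python3 need.py .6351 .1583 -.014
python3 - <<'E'
from h import *
c=imaging.camera("wrist"); crop(c["color"],200,140,440,400,3,"pics/w13.png")
E
```

```text
time: 15.82
ee_pos: [0.634, 0.1601, -0.0142]
tcp_rot: [-116.8, 89.5, 112.5]
wrist_force: [-0.4, -0.5, 0.4]
opening: 0.0638
t 15.82 pos [ 0.634   0.1601 -0.0142] jaw -40.7 open 63.8 F [-0.4 -0.5  0.4] T [-0.05 -0.01 -0.04] tilt 0.54
  shift mm (tool x,y,z) [-0.2  2.   0.7]
```

View pics/w13.png

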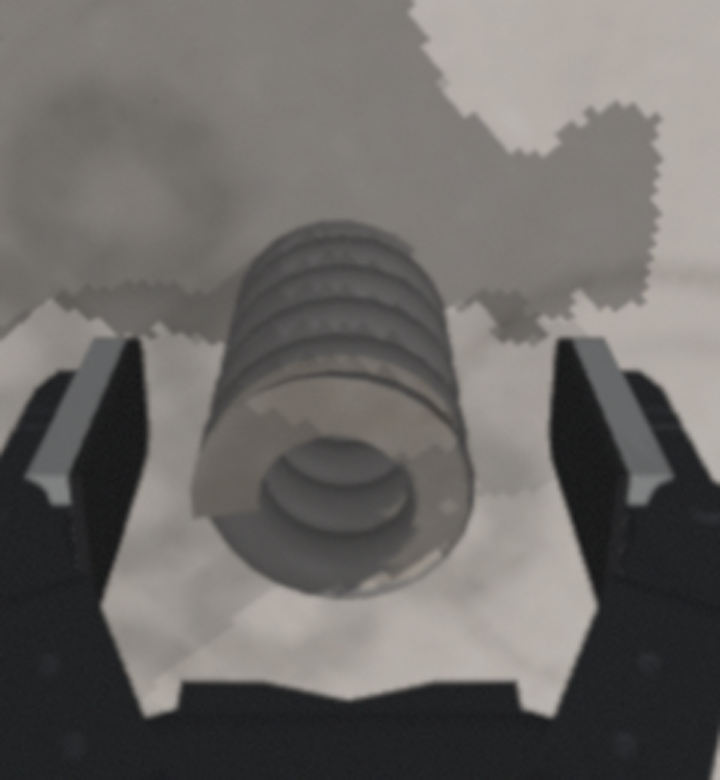

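```bash
python3 -m inch '[[[0,0,0],0],[[0,0,0],0],[[0,0,0],0],[[0,0,0],0],[[0,0,0],0],[[0,0,0],0],[[0,0,0],0]]' 25 50;python3 need.py .6351 .1583 -.014; python3 -m inch '[[[-10,0,0],0],[[-20,0,0],0],[[-25,0,0],0],[[-25,0,0],0],[[-25,0,0],0],[[-25,0,0],0],[[-20,0,0],0],[[0,0,0],0]]'
python3 need.py .6131 -.2688 .13
python3 - <<'E'
from h import *
c=imaging.camera("wrist"); crop(c["color"],200,140,440,400,3,"pics/w14.png")
E
```

```text
time: 16.45
ee_pos: [0.6353, 0.1603, -0.0118]
tcp_rot: [-138.9, 89.5, 90.4]
wrist_force: [-0.9, 0.1, 6.2]
opening: 0.0358
t 16.45 pos [ 0.6353  0.1603 -0.0118] jaw -40.7 open 35.8 F [-0.9  0.1  6.2] T [ 0.04  0.08 -0.03] tilt 0.55
  shift mm (tool x,y,z) [2.2 1.2 1.7] 
time: 17.12
ee_pos: [0.6364, 0.1591, 0.1424]
tcp_rot: [-162.3, 89.3, 67.0]
wrist_force: [0.5, -0.2, -0.0]
opening: 0.0358
t 17.12 pos [0.6364 0.1591 0.1424] jaw -40.8 open 35.8 F [ 0.5 -0.2 -0. ] T [ 0.05 -0.05 -0.02] tilt 0.66
  shift mm (tool x,y,z) [  7.8 261.7 339.4]
```

View pics/w14.png

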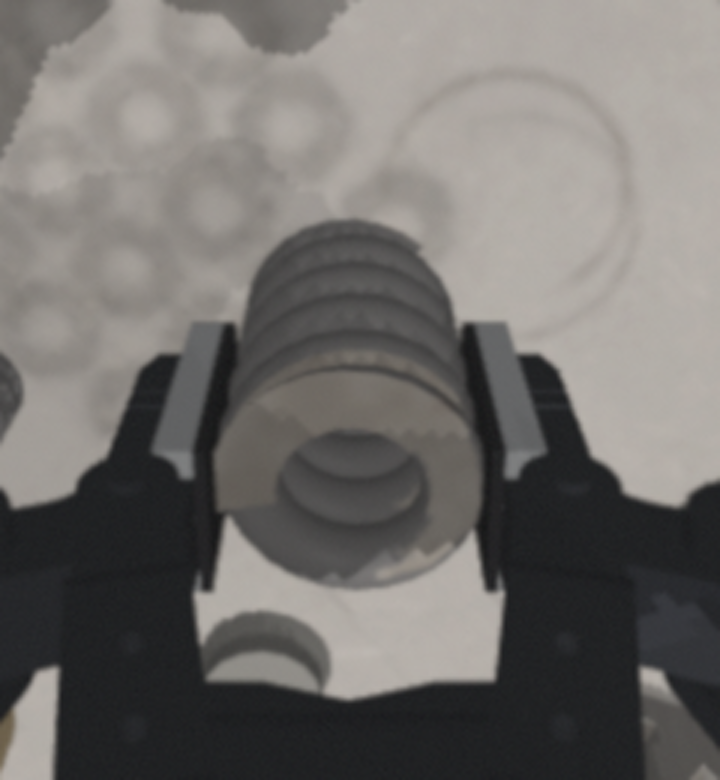

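```bash
python3 meas.py 317 294 .2064 0,.019 0,.009 -.052,.019
python3 -m inch '[[[0,9,14],0],[[0,17.5,28],0],[[0,17.5,28],0],[[0,17.5,28],0],[[0,17.5,28],0],[[0,17.5,28],0],[[0,17.5,28],0],[[0,17.5,28],0]]'
python3 -m inch '[[[0,17.5,28],0],[[0,17.5,28],0],[[0,17.5,28],0],[[0,17.5,28],0],[[0,17.5,28],0],[[0,17.5,28],0],[[0,17.5,28],0],[[0,8.5,14],0]]'
python3 -m inch '[[[0,0,0],0],[[0,0,0],0]]'
python3 need.py .6131 -.2688 .13
python3 - <<'E'
from h import *
c=imaging.camera("wrist"); cv2.imwrite("pics/w15.png",c["color"][:,:,::-1])
E
```

```text
world [0.6405 0.1618 0.2064] tool mm [-68.9   1.6  -6.2] q [ 13.8  18.8  19.5  90.6   0.5 144.5]
crop origin 257 234
time: 17.88
ee_pos: [0.5957, -0.0881, 0.1327]
tcp_rot: [-110.6, 89.4, 118.7]
wrist_force: [0.2, -0.2, 0.1]
opening: 0.0356
time: 18.55
ee_pos: [0.5573, -0.3341, 0.1303]
tcp_rot: [-111.0, 89.4, 118.1]
wrist_force: [0.7, 0.1, -0.6]
opening: 0.0354
time: 18.72
ee_pos: [0.5584, -0.3312, 0.1308]
tcp_rot: [-116.0, 89.4, 113.2]
wrist_force: [-0.6, 1.0, -1.7]
opening: 0.0359
t 18.72 pos [ 0.5584 -0.3312  0.1308] jaw -40.9 open 35.9 F [-0.6  1.  -1.7] T [0.05 0.01 0.02] tilt 0.65
  shift mm (tool x,y,z) [  1.2   0.6 -83. ]
```

View pics/w15.png

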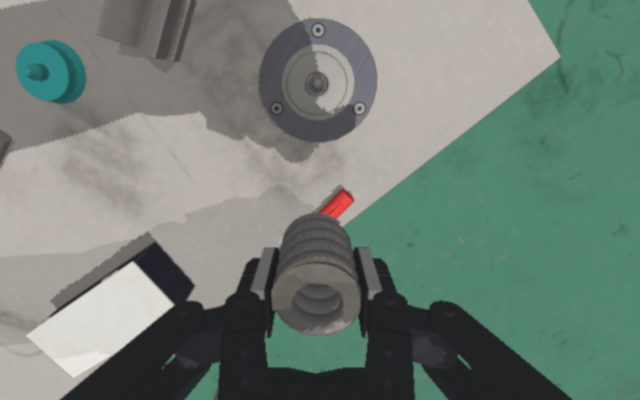

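View pics/m.png

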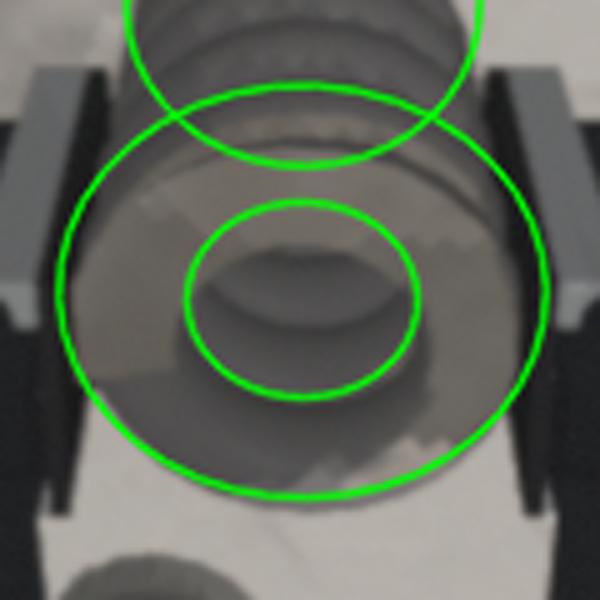

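```bash
python3 meas.py 317 83 .047 -.033,.05 -.023,.025 0,.003; cp pics/m.png pics/m2.png; python3 meas.py 317.4 297 .195 0,.0178 0,.009 -.052,.0178
```

```text
world [ 0.6138 -0.268   0.047 ] tool mm [ 85.1   1.7 -82.1] q [-30.7  18.6  18.6  90.4   0.4 100. ]
crop origin 257 23
world [ 0.5618 -0.33    0.195 ] tool mm [-63.    1.5  -1.5] q [-30.7  18.6  18.6  90.4   0.4 100. ]
crop origin 257 237
```

View pics/m2.png

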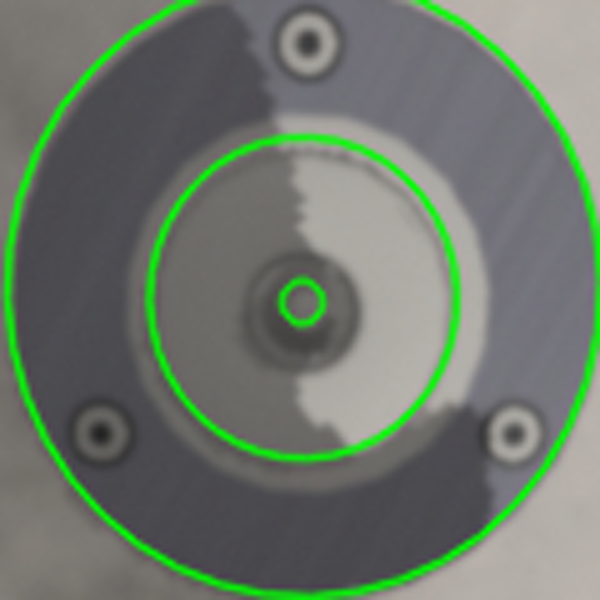

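View pics/m.png

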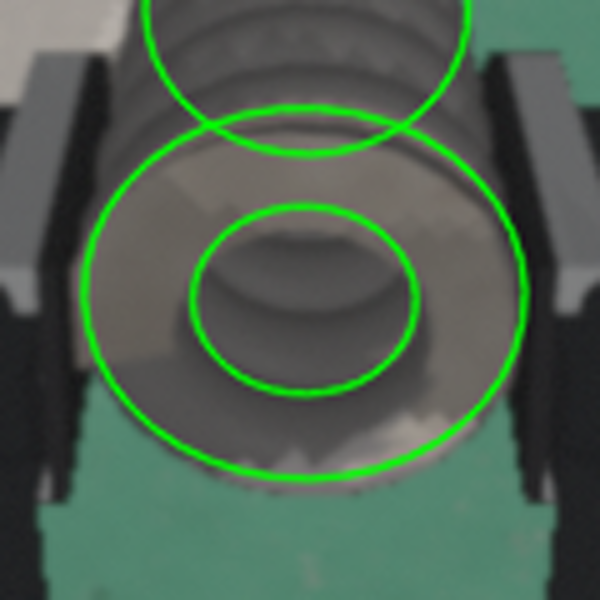

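```bash
sed -i 's/c=imaging.camera("wrist"); o=bot.get_obs()/o=bot.get_obs(); c=imaging.camera("wrist")/' meas.py; python3 - <<'E'
from h import *
c=imaging.camera("wrist"); im=c["color"][58:108,292:342].astype(float); im=np.clip((im-40)*1.6,0,255).astype(np.uint8)
crop(im,0,0,50,50,12,"pics/z1.png")
E
```

```text
(no output)
```

View pics/z1.png

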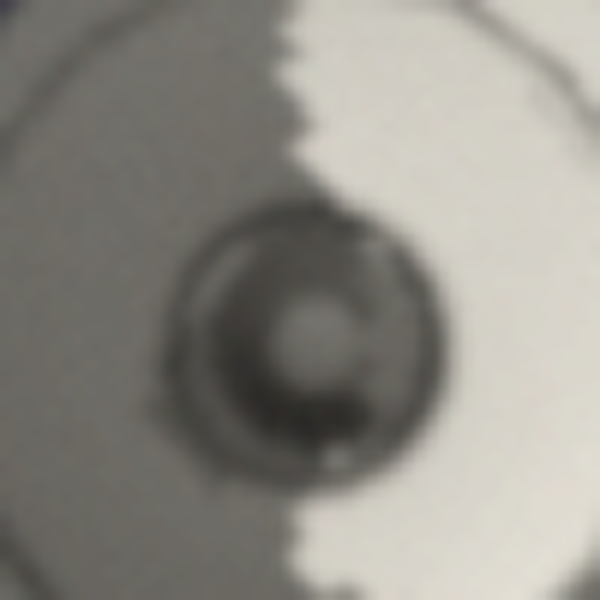

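```bash
python3 -m inch '[[[0,1.1,-10],0],[[0,0,-22],0],[[0,0,-22],0],[[0,0,-16],0],[[0,0,-8.6],0],[[25,0,0],0],[[25,0,0],0],[[15,0,0],0]]'; python3 -m inch '[[[10,0,0],0],[[0,0,0],0],[[0,0,0],0]]'; python3 need.py .6107 -.2725 .041
python3 - <<'E'
from h import *
for n,b in(("scene",(360,170,460,300)),("side",(350,170,450,300))):
    c=imaging.camera(n); crop(c["color"],*b,5,f"pics/{n}16.png")
E
```

```text
time: 19.58
ee_pos: [0.6112, -0.2703, 0.0653]
tcp_rot: [-115.1, 89.4, 114.2]
wrist_force: [0.3, -0.4, -1.0]
opening: 0.0361
time: 19.83
ee_pos: [0.6114, -0.2711, 0.0581]
tcp_rot: [-122.8, 89.5, 106.5]
wrist_force: [1.3, 0.1, -0.2]
opening: 0.0357
t 19.83 pos [ 0.6114 -0.2711  0.0581] jaw -40.7 open 35.7 F [ 1.3  0.1 -0.2] T [-0.02  0.01 -0.03] tilt 0.53
  shift mm (tool x,y,z) [17.   0.5  1.6]
```

View pics/scene16.png

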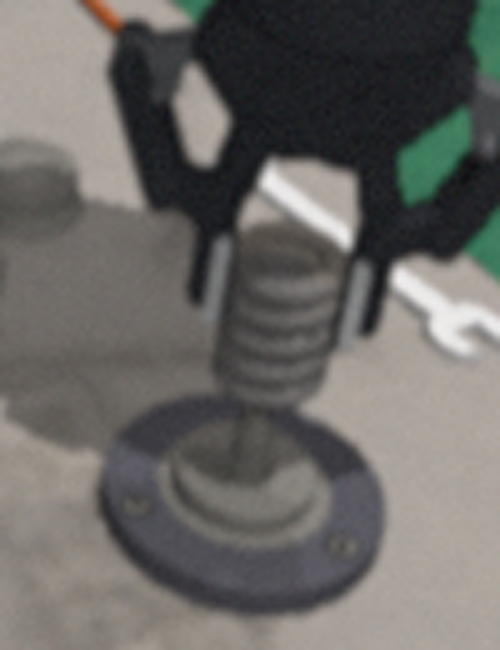

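View pics/side16.png

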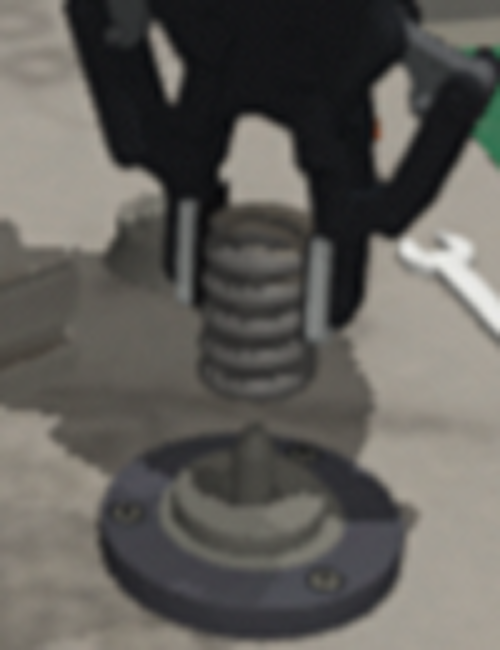

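```bash
python3 -m inch '[[[8,0,0],0],[[8,0,0],0],[[6,0,0],0],[[0,0,0],0]]'; python3 -m inch '[[[4,0,0],0],[[0,0,0],0]]';python3 -m inch '[[[4,0,0],0],[[0,0,0],0]]'; python3 need.py .6107 -.2725 .041
```

```text
time: 20.27
ee_pos: [0.6105, -0.2707, 0.0337]
tcp_rot: [-113.9, 89.4, 115.4]
wrist_force: [-0.5, -0.2, -1.3]
opening: 0.0357
time: 20.43
ee_pos: [0.6111, -0.2709, 0.031]
tcp_rot: [-120.4, 89.4, 108.9]
wrist_force: [-0.2, 1.0, -1.4]
opening: 0.0358
time: 20.6
ee_pos: [0.6119, -0.2706, 0.0276]
tcp_rot: [-131.0, 89.4, 98.3]
wrist_force: [2.9, 2.5, -2.2]
opening: 0.0354
t 20.6 pos [ 0.6119 -0.2706  0.0276] jaw -40.7 open 35.4 F [ 2.9  2.5 -2.2] T [ 0.43 -0.57  0.02] tilt 0.56
  shift mm (tool x,y,z) [-13.4   0.3   2.1]
```

```bash
python3 -m inch '[[[0,0,-1.8],0],[[3,0,0],0],[[0,0,0],0]]'; python3 -m inch '[[[4,0,0],0],[[0,0,0],0]]';python3 need.py .6107 -.2725 .0; python3 -m inch '[[[4,0,0],0],[[0,0,0],0]]'; python3 need.py .6107 -.2725 .0
```

```text
time: 20.85
ee_pos: [0.6123, -0.2696, 0.0242]
tcp_rot: [-119.5, 89.5, 109.8]
wrist_force: [0.4, -0.1, -1.1]
opening: 0.0362
time: 21.02
ee_pos: [0.6122, -0.2695, 0.0199]
tcp_rot: [-119.4, 89.4, 109.8]
wrist_force: [-0.4, 0.1, -1.9]
opening: 0.0356
t 21.02 pos [ 0.6122 -0.2695  0.0199] jaw -40.7 open 35.6 F [-0.4  0.1 -1.9] T [ 0.03 -0.15  0.  ] tilt 0.56
  shift mm (tool x,y,z) [19.9  1.   3.4] 
time: 21.18
ee_pos: [0.6121, -0.2694, 0.0158]
tcp_rot: [-119.2, 89.4, 110.0]
wrist_force: [0.2, 0.5, -2.7]
opening: 0.0361
t 21.18 pos [ 0.6121 -0.2694  0.0158] jaw -40.8 open 36.1 F [ 0.2  0.5 -2.7] T [-0.02 -0.03 -0.  ] tilt 0.57
  shift mm (tool x,y,z) [15.8  1.   3.3]
```

```bash
python3 -m inch '[[[3,0,0],0],[[0,0,0],0]]'; python3 -m inch '[[[1.5,0,0],0],[[0,0,0],0]]'; python3 -m inch '[[[1.5,0,0],0],[[0,0,0],0]]'; python3 -m inch '[[[1.5,0,0],0],[[0,0,0],0]]'; python3 need.py .6107 -.2725 .0
```

```text
time: 21.35
ee_pos: [0.6123, -0.2695, 0.0132]
tcp_rot: [-120.7, 89.4, 108.6]
wrist_force: [0.3, -0.1, -1.7]
opening: 0.0359
time: 21.52
ee_pos: [0.6125, -0.2696, 0.0124]
tcp_rot: [-125.0, 89.5, 104.3]
wrist_force: [0.2, -0.1, -2.2]
opening: 0.0358
time: 21.68
ee_pos: [0.6127, -0.2696, 0.0122]
tcp_rot: [-130.0, 89.5, 99.2]
wrist_force: [-3.7, 2.6, 7.9]
opening: 0.0356
time: 21.85
ee_pos: [0.6127, -0.2696, 0.0122]
tcp_rot: [-135.6, 89.5, 93.6]
wrist_force: [-8.2, 2.9, 16.9]
opening: 0.0362
t 21.85 pos [ 0.6127 -0.2696  0.0122] jaw -40.7 open 36.2 F [-8.2  2.9 16.9] T [0.69 1.5  0.04] tilt 0.46
  shift mm (tool x,y,z) [12.2  0.4  3.6]
```

```bash
python3 -m inch '[[[-1.5,0,0],0],[[0,0,0],0],[[0,0,0],0],[[0,0,0],0]]' 65; python3 -m inch '[[[-5,0,0],0],[[-15,0,0],0],[[-25,0,0],0],[[-30,0,0],0],[[-30,0,0],0],[[-20,0,20],0],[[0,0,30],0],[[0,0,30],0]]' 75; python3 -m inch '[[[0,0,0],0],[[0,0,0],0]]'; python3 need.py .6137 -.2688 .0
python3 - <<'E'
from h import *
c=imaging.camera("wrist"); crop(c["color"],240,20,400,180,4,"pics/w17.png")
c=imaging.camera("scene"); crop(c["color"],360,190,460,300,5,"pics/sc17.png")
E
```

```text
time: 22.18
ee_pos: [0.6125, -0.2695, 0.0105]
tcp_rot: [-122.9, 89.5, 106.4]
wrist_force: [-0.1, -0.5, -0.4]
opening: 0.0555
time: 22.85
ee_pos: [0.5611, -0.3317, 0.1375]
tcp_rot: [-141.7, 89.6, 87.7]
wrist_force: [0.9, -0.5, -0.6]
opening: 0.0642
time: 23.02
ee_pos: [0.5598, -0.3323, 0.1357]
tcp_rot: [-125.4, 89.5, 103.7]
wrist_force: [-0.4, 0.4, -0.6]
opening: 0.0643
t 23.02 pos [ 0.5598 -0.3323  0.1357] jaw -40.9 open 64.3 F [-0.4  0.4 -0.6] T [ 0.02 -0.03 -0.02] tilt 0.52
  shift mm (tool x,y,z) [136.2   0.2 -82.6]
```

View pics/w17.png

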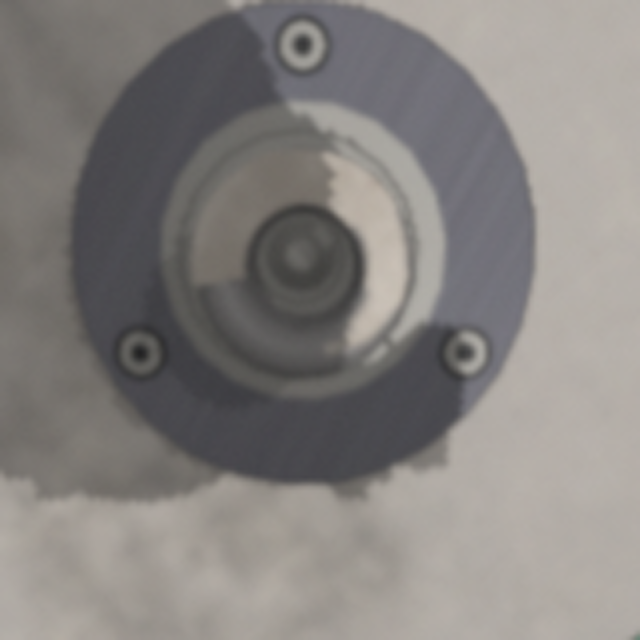

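```bash
cat > fit.py <<'E'
# fit.py cam x0 y0 z,r z,r ...  : fit xy of coaxial circles by image gradients
from h import *; import sys
from scipy.optimize import minimize
from scipy.ndimage import map_coordinates, gaussian_filter
def fit(cam,x0,y0,circles,span=.008,c=None):
    c=c or imaging.camera(cam); g=gaussian_filter(c["color"].mean(2),.8); gy,gx=np.gradient(g)
    def score(x,y):
        s=[]
        for z,r in circles:
            a,b=circ(c,x,y,z,r,60),circ(c,x,y,z,r+.001,60); n=b-a; n/=np.linalg.norm(n,axis=1)[:,None]
            q=[a[:,1],a[:,0]]; d=map_coordinates(gx,q,order=1)*n[:,0]+map_coordinates(gy,q,order=1)*n[:,1]
            s.append(np.mean(np.minimum(np.abs(d),12)))
        return np.mean(s)
    G=np.arange(-span,span+1e-9,.0005); S=np.array([[score(x0+i,y0+j) for j in G] for i in G])
    i,j=np.unravel_index(S.argmax(),S.shape); 
    return np.array([x0+G[i],y0+G[j]]),S.max(),np.median(S),c
if __name__=="__main__":
    cs=[tuple(map(float,a.split(","))) for a in sys.argv[4:]]
    p,s,m,c=fit(sys.argv[1],float(sys.argv[2]),float(sys.argv[3]),cs); print(sys.argv[1],"xy",p.round(4),"score",s.round(2),"median",m.round(2))
E
A="fit.py wrist .6128 -.2692"
python3 $A .014,.05; python3 $A .076,.0178; python3 $A .076,.009; python3 $A .024,.025;python3 $A .048,.003
for c in scene side; do python3 fit.py $c .6128 -.2692 .014,.05; python3 fit.py $c .4515 -.003 .018,.024;python3 fit.py $c .4515 -.003 0,.028; python3 fit.py $c .635 -.075 .018,.024;python3 fit.py $c .635 -.075 0,.028; python3 fit.py $c .46 .157 .052,.0178;done
python3 need.py .4515 -.003 .13
```

```text
wrist xy [ 0.6133 -0.2697] score 11.26 median 2.66
wrist xy [ 0.6208 -0.2717] score 6.39 median 4.04
wrist xy [ 0.6138 -0.2702] score 7.76 median 3.1
wrist xy [ 0.6188 -0.2692] score 6.6 median 4.01
wrist xy [ 0.6208 -0.2772] score 6.59 median 2.38
scene xy [ 0.6058 -0.2747] score 8.41 median 4.5
scene xy [ 0.4515 -0.0015] score 10.3 median 6.51
scene xy [0.4535 0.0035] score 9.34 median 6.45
scene xy [ 0.634 -0.074] score 10.37 median 6.57
scene xy [ 0.635 -0.072] score 9.4 median 6.22
scene xy [0.452 0.162] score 8.43 median 5.73
side xy [ 0.6133 -0.2712] score 7.63 median 4.15
side xy [ 0.452 -0.006] score 10.63 median 6.68
side xy [ 0.4535 -0.002 ] score 9.54 median 6.81
side xy [ 0.6365 -0.078 ] score 10.61 median 6.89
side xy [ 0.6365 -0.074 ] score 8.96 median 6.41
side xy [0.455 0.157] score 8.85 median 6.71
t 23.97 pos [ 0.5606 -0.3312  0.1354] jaw -40.7 open 63.8 F [-0.7  0.6  0.3] T [ 0.06  0.04 -0.  ] tilt 0.53
  shift mm (tool x,y,z) [   8.6 -296.8 -177.4]
```

```bash
python3 -m inch '[[[0,-12.8,-7.5],0],[[0,-25,-15],0],[[0,-25,-15],0],[[0,-25,-15],0],[[0,-25,-15],0],[[0,-25,-15],0],[[0,-25,-15],0],[[0,-25,-15],0]]' 82
python3 -m inch '[[[0,-25,-15],0],[[0,-25,-15],0],[[0,-25,-15],0],[[0,-22,-14],0],[[0,-12,-6],0],[[0,0,0],0],[[0,0,0],0],[[0,0,0],0]]'
python3 need.py .452 -.0035 .1
F="fit.py wrist .452 -.003"; python3 $F .018,.024; python3 $F 0,.028; python3 $F .018,.024 0,.028; python3 $F .018,.007;python3 $F .018,.024 .018,.007 0,.028
```

```text
time: 24.63
ee_pos: [0.4911, -0.1223, 0.1375]
tcp_rot: [-126.6, 89.5, 102.6]
wrist_force: [-0.1, 1.8, -0.2]
opening: 0.07
time: 25.3
ee_pos: [0.4519, -0.0035, 0.1386]
tcp_rot: [-126.0, 89.5, 103.3]
wrist_force: [0.6, -0.5, 0.3]
opening: 0.0702
t 25.3 pos [ 0.4519 -0.0035  0.1386] jaw -40.7 open 70.2 F [ 0.6 -0.5  0.3] T [-0.03  0.03  0.03] tilt 0.51
  shift mm (tool x,y,z) [38.6  0.4  0.1] 
wrist xy [ 0.452  -0.0005] score 7.86 median 2.69
wrist xy [ 0.452 -0.002] score 8.95 median 4.03
wrist xy [ 0.452  -0.0015] score 8.21 median 3.61
wrist xy [ 0.4535 -0.0005] score 10.81 median 3.68
wrist xy [ 0.4525 -0.0005] score 8.92 median 3.71
```

```bash
python3 need.py .4525 -.001 -.021; python3 -m inch '[[[15,-1.5,-2],0],[[25,0,0],0],[[25,0,0],0],[[25,0,0],0],[[25,0,0],0],[[20,0,0],0],[[10,0,0],0],[[0,0,0],0]]'
python3 -m inch '[[[5,0,0],0],[[0,0,0],0],[[0,0,0],0]]' 76; python3 need.py .4525 -.001 -.021
F="fit.py wrist .452 -.001"; python3 $F .018,.024; python3 $F .018,.024 .018,.007 0,.028
```

```text
t 25.55 pos [ 0.4517 -0.0037  0.1384] jaw -40.8 open 69.7 F [-0.   0.6 -0.8] T [ 0.03 -0.05  0.04] tilt 0.53
  shift mm (tool x,y,z) [ 1.594e+02  1.000e-01 -1.700e+00] 
time: 26.22
ee_pos: [0.4499, 0.0005, -0.0085]
tcp_rot: [-104.9, 89.4, 124.4]
wrist_force: [-0.2, 0.5, -1.1]
opening: 0.0701
time: 26.47
ee_pos: [0.4521, 0.0007, -0.0104]
tcp_rot: [-132.8, 89.5, 96.4]
wrist_force: [0.6, 0.7, 0.2]
opening: 0.0645
t 26.47 pos [ 0.4521  0.0007 -0.0104] jaw -40.8 open 64.5 F [0.6 0.7 0.2] T [ 0.02 -0.07 -0.01] tilt 0.51
  shift mm (tool x,y,z) [10.6  1.5  1.1] 
wrist xy [ 0.4535 -0.001 ] score 7.5 median 1.63
wrist xy [ 0.453  -0.0015] score 6.43 median 1.73
```

```bash
python3 -m inch '[[[4,2,0.7],0],[[4,0,0],0],[[2.5,0,0],0],[[0,0,0],0],[[0,0,0],0]]'; python3 need.py .4532 -.0012 -.021
python3 -m inch '[[[0,0,0],0],[[0,0,0],0],[[0,0,0],0],[[0,0,0],0],[[0,0,0],0],[[0,0,0],0]]' 42 50; python3 need.py .4532 -.0012 -.021
```

```text
time: 26.98
ee_pos: [0.4522, -0.0009, -0.0222]
tcp_rot: [-120.4, 89.5, 108.8]
wrist_force: [-0.2, 0.7, 0.5]
opening: 0.0648
t 26.98 pos [ 0.4522 -0.0009 -0.0222] jaw -40.7 open 64.8 F [-0.2  0.7  0.5] T [0.04 0.   0.04] tilt 0.54
  shift mm (tool x,y,z) [-1.2  0.9 -0.5] 
time: 27.48
ee_pos: [0.4526, -0.0009, -0.0213]
tcp_rot: [-127.8, 89.5, 101.4]
wrist_force: [-2.4, -0.7, 5.2]
opening: 0.0439
t 27.48 pos [ 0.4526 -0.0009 -0.0213] jaw -40.7 open 43.9 F [-2.4 -0.7  5.2] T [-0.03  0.41 -0.03] tilt 0.52
  shift mm (tool x,y,z) [-0.3  0.6 -0.2]
```

```bash
python3 -m inch '[[[-5,0,0],0],[[-15,0,0],0],[[-25,0,0],0],[[-30,0,0],0],[[-30,0,0],0],[[-30,0,0],0],[[-25,0,0],0],[[0,0,0],0]]';python3 -m inch '[[[0,0,0],0],[[0,0,0],0]]'; python3 need.py .6128 -.2692 .13
python3 - <<'E'
from fit import *
o=bot.get_obs(); e=o["ee_pos"]; b=e[2]+.0213; R=Ro.from_euler("xyz",o["tcp_rot"],degrees=True).as_matrix()
for cs in ([(b+.018,.024)],[(b+.018,.007)],[(b+.018,.024),(b+.018,.007)],[(b,.028)]):
    p,s,m,c=fit("wrist",e[0],e[1],cs); print(p.round(4),s.round(2),m.round(2),(R.T@(np.r_[p,e[2]]-e)*1000).round(1))
E
```

```text
time: 28.15
ee_pos: [0.4548, -0.0024, 0.1434]
tcp_rot: [-166.7, 89.4, 62.6]
wrist_force: [0.5, 0.2, -0.2]
opening: 0.044
time: 28.32
ee_pos: [0.4526, -0.0023, 0.1373]
tcp_rot: [-119.2, 89.5, 110.1]
wrist_force: [0.1, -0.1, -2.4]
opening: 0.0438
t 28.32 pos [ 0.4526 -0.0023  0.1373] jaw -40.7 open 43.8 F [ 0.1 -0.1 -2.4] T [0.01 0.03 0.05] tilt 0.54
  shift mm (tool x,y,z) [  4.4 295.6  97.6] 
[0.4606 0.0052] 8.1 2.57 [  0.    1.2 -10.9]
[ 0.4496 -0.0073] 6.3 1.23 [-0.   1.   5.7]
[ 0.4536 -0.0023] 5.49 1.92 [-0.   0.8 -0.7]
[ 0.4531 -0.0028] 7.27 2.7 [-0.   0.7  0.1]
```

```bash
python3 -m inch '[[[0,12,4],0],[[0,25,8.2],0],[[0,25,8.2],0],[[0,25,8.2],0],[[0,25,8.2],0],[[0,25,8.2],0],[[0,25,8.2],0],[[0,25,8.2],0]]'
python3 -m inch '[[[0,25,8.2],0],[[0,25,8.2],0],[[0,25,8.2],0],[[0,22,8],0],[[0,12,4],0],[[0,0,0],0],[[0,0,0],0],[[0,0,0],0]]'
python3 need.py .6125 -.2698 .06
```

```text
time: 29.18
ee_pos: [0.5548, -0.1729, 0.1355]
tcp_rot: [-119.6, 89.5, 109.6]
wrist_force: [-0.0, 1.2, -0.4]
opening: 0.0437
time: 29.85
ee_pos: [0.6127, -0.2697, 0.1347]
tcp_rot: [-119.6, 89.4, 109.6]
wrist_force: [0.0, 0.9, -2.1]
opening: 0.0442
t 29.85 pos [ 0.6127 -0.2697  0.1347] jaw -40.8 open 44.2 F [ 0.   0.9 -2.1] T [-0.01  0.03 -0.01] tilt 0.57
  shift mm (tool x,y,z) [74.7  0.5  0.6]
```

```bash
python3 -m inch '[[[10,0,0.6],0],[[20,0,0],0],[[20,0,0],0],[[14,0,0],0],[[8,0,0],0],[[0,0,0],0],[[0,0,0],0]]'; python3 need.py .6125 -.2698 .0467; python3 -m inch '[[[0,0,0],0]]'
```

```text
time: 30.43
ee_pos: [0.6123, -0.2692, 0.0635]
tcp_rot: [-123.7, 89.5, 105.6]
wrist_force: [-0.3, -0.8, -0.6]
opening: 0.0438
t 30.43 pos [ 0.6123 -0.2692  0.0635] jaw -40.7 open 43.8 F [-0.3 -0.8 -0.6] T [-0.02  0.   -0.03] tilt 0.53
  shift mm (tool x,y,z) [16.8  0.7  0.4] 
time: 30.52
ee_pos: [0.613, -0.2696, 0.0646]
tcp_rot: [-133.5, 89.5, 95.8]
wrist_force: [-0.0, 0.2, -1.2]
opening: 0.0441
```

```bash
python3 -m inch '[[[5,0,0],0],[[5,0,0],0],[[0,0,0],0]]'; python3 -m inch '[[[3,0,0],0],[[0,0,0],0]]'; python3 -m inch '[[[2,0,0],0],[[0,0,0],0]]';  python3 -m inch '[[[1.5,0,0],0],[[0,0,0],0]]'; python3 need.py .6125 -.2698 .0467
```

```text
time: 30.77
ee_pos: [0.6122, -0.2694, 0.0523]
tcp_rot: [-120.2, 89.4, 109.1]
wrist_force: [-0.8, 0.5, -2.6]
opening: 0.0438
time: 30.93
ee_pos: [0.6123, -0.2694, 0.0497]
tcp_rot: [-121.2, 89.4, 108.0]
wrist_force: [-0.2, 0.3, -1.7]
opening: 0.0439
time: 31.1
ee_pos: [0.6124, -0.2695, 0.048]
tcp_rot: [-122.6, 89.5, 106.6]
wrist_force: [-1.1, 0.0, -1.5]
opening: 0.0434
time: 31.27
ee_pos: [0.6127, -0.2695, 0.047]
tcp_rot: [-126.7, 89.5, 102.5]
wrist_force: [0.3, 0.1, 0.1]
opening: 0.0437
t 31.27 pos [ 0.6127 -0.2695  0.047 ] jaw -40.7 open 43.7 F [0.3 0.1 0.1] T [-0.04 -0.09  0.02] tilt 0.51
  shift mm (tool x,y,z) [0.3 0.  0.3]
```

```bash
python3 -m inch '[[[1.2,0,0],0],[[0,0,0],0]]'; python3 -m inch '[[[-1.2,0,0],0],[[0,0,0],0],[[0,0,0],0],[[0,0,0],0]]' 76; python3 -m inch '[[[-5,0,0],0],[[-15,0,0],0],[[-25,0,0],0],[[-30,0,0],0],[[-20,0,0],0],[[0,0,15],0],[[0,0,30],0],[[0,0,30],0]]'; python3 -m inch '[[[0,0,10],0],[[0,0,0],0],[[0,0,0],0],[[0,0,0],0]]'; python3 need.py .46 .157 .13
F="fit.py wrist .6134 -.2699"; python3 $F .086,.024; python3 $F .086,.007; python3 $F .086,.024 .086,.007 .068,.028; python3 $F .014,.05; python3 $F .054,.024 .054,.007
for c in scene side; do python3 fit.py $c .6128 -.2692 .086,.024;python3 fit.py $c .6128 -.2692 .068,.028; done
```

```text
time: 31.43
ee_pos: [0.6128, -0.2695, 0.0469]
tcp_rot: [-131.8, 89.5, 97.5]
wrist_force: [-1.8, 1.1, 6.4]
opening: 0.0437
time: 31.77
ee_pos: [0.6125, -0.2695, 0.0467]
tcp_rot: [-123.4, 89.5, 105.9]
wrist_force: [-0.2, -0.9, -0.3]
opening: 0.0649
time: 32.43
ee_pos: [0.5635, -0.3273, 0.1415]
tcp_rot: [-125.8, 89.5, 103.6]
wrist_force: [0.1, -0.8, -0.6]
opening: 0.0649
time: 32.77
ee_pos: [0.5576, -0.3342, 0.1412]
tcp_rot: [-124.6, 89.5, 104.6]
wrist_force: [0.3, 0.6, 0.2]
opening: 0.0651
t 32.77 pos [ 0.5576 -0.3342  0.1412] jaw -40.7 open 65.1 F [0.3 0.6 0.2] T [-0.    0.01 -0.  ] tilt 0.55
  shift mm (tool x,y,z) [  15.9 -394.4 -308.4] 
wrist xy [ 0.6139 -0.2699] score 9.72 median 2.09
wrist xy [ 0.6139 -0.2699] score 8.97 median 2.02
wrist xy [ 0.6139 -0.2699] score 6.99 median 2.16
wrist xy [ 0.6134 -0.2699] score 11.13 median 2.77
wrist xy [ 0.6164 -0.2704] score 5.82 median 2.54
scene xy [ 0.6118 -0.2692] score 8.66 median 5.21
scene xy [ 0.6133 -0.2687] score 7.58 median 4.64
side xy [ 0.6133 -0.2722] score 8.4 median 5.1
side xy [ 0.6133 -0.2697] score 7.58 median 3.98
```

```bash
python3 -m inch '[[[0,-12.3,-9.6],0],[[0,-24.6,-19.3],0],[[0,-24.6,-19.3],0],[[0,-24.6,-19.3],0],[[0,-24.6,-19.3],0],[[0,-24.6,-19.3],0],[[0,-24.6,-19.3],0],[[0,-24.6,-19.3],0]]' 70
python3 -m inch '[[[0,-24.6,-19.3],0],[[0,-24.6,-19.3],0],[[0,-24.6,-19.3],0],[[0,-24.6,-19.3],0],[[0,-24.6,-19.3],0],[[0,-24.6,-19.3],0],[[0,-24.6,-19.3],0],[[0,-24.6,-19.3],0]]'
python3 -m inch '[[[0,-12.3,-9.6],0],[[0,0,0],0],[[0,0,0],0],[[0,0,0],0]]'
python3 need.py .46 .157 .06
F="fit.py wrist .46 .157"; python3 $F .052,.0178; python3 $F .052,.009; python3 $F .052,.0178 .052,.009;python3 $F 0,.0178; python3 $F .052,.0178 .052,.009 0,.0178
```

```text
time: 33.88
ee_pos: [0.5114, -0.1033, 0.1437]
tcp_rot: [-126.7, 89.5, 102.5]
wrist_force: [1.7, -0.8, 0.1]
opening: 0.0599
time: 34.55
ee_pos: [0.4631, 0.1422, 0.1461]
tcp_rot: [-128.4, 89.5, 100.8]
wrist_force: [0.9, -0.3, -0.5]
opening: 0.0595
time: 34.88
ee_pos: [0.4606, 0.1556, 0.146]
tcp_rot: [-124.7, 89.5, 104.6]
wrist_force: [-0.1, -0.2, 1.0]
opening: 0.0597
t 34.88 pos [0.4606 0.1556 0.146 ] jaw -40.7 open 59.7 F [-0.1 -0.2  1. ] T [ 0.04  0.01 -0.05] tilt 0.51
  shift mm (tool x,y,z) [86.  -0.8 -0.2] 
wrist xy [0.4605 0.165 ] score 8.43 median 2.67
wrist xy [0.458 0.165] score 8.42 median 2.93
wrist xy [0.4605 0.165 ] score 7.79 median 3.11
wrist xy [0.452 0.159] score 8.9 median 3.5
wrist xy [0.4605 0.165 ] score 7.36 median 3.37
```

```bash
F="fit.py wrist .459 .164"; for a in ".052,.0178" ".052,.017" ".052,.0185" ".052,.009" ".052,.0178 .052,.009" "0,.0178" ".052,.0178 .052,.009 0,.0178"; do echo "$a"; python3 $F $a; done
```

```text
.052,.0178
wrist xy [0.466 0.172] score 8.72 median 4.12
.052,.017
wrist xy [0.46  0.165] score 8.64 median 4.37
.052,.0185
wrist xy [0.4655 0.172 ] score 9.09 median 3.87
.052,.009
wrist xy [0.4585 0.166 ] score 8.91 median 4.24
.052,.0178 .052,.009
wrist xy [0.4585 0.166 ] score 8.24 median 4.14
0,.0178
wrist xy [0.4525 0.1595] score 8.96 median 4.39
.052,.0178 .052,.009 0,.0178
wrist xy [0.4585 0.166 ] score 7.77 median 4.38
```

```bash
cat > asc.py <<'E'
# asc.py cam x y z half step : print grey patch around projected point
from h import *; import sys
c=imaging.camera(sys.argv[1]); x,y,z,h,s=map(float,sys.argv[2:7]); u,v=proj(c,[x,y,z])[0]; print("centre px",u.round(1),v.round(1))
u,v,h,s=int(u),int(v),int(h),int(s); g=cv2.blur(c["color"].mean(2),(s,s))[max(v-h,0):v+h+1:s,max(u-h,0):u+h+1:s]
lo,hi=g.min(),g.max(); ch="#@%*+=-:. "
print("cols from",max(u-h,0),"step",s)
for i,r in enumerate(g): print(f"{max(v-h,0)+i*s:4d} "+"".join(ch[int((q-lo)/(hi-lo+1e-6)*9.99)]*2 for q in r))
E
python3 asc.py wrist .4595 .165 .052 44 2; python3 need.py .4595 .165 .06
```

```text
centre px 307.8 178.4
cols from 263 step 2
 134 ++++++++++++++++++++++++++++++++++++--====++++==++++--==**%%%%%%%%%%%%**==----========----
 136 ++++++++++++++++++++++++++++++======--++++++++==--::::--++%%%%%%%%%%++++--::::::::::::----
 138 ++++++++++++++++++++++++++++++====++++++****++++++::::--==**%%%%%%++----::::::::::::::----
 140 ========++++++++++++++==--++++++++++++**********++++====--==**%%%%++----::::::::::::::----
 142 ::::::::::::------::::::--++++++++++++++++++**********++----==++++==----::::::::::::::----
 144 ......::::::::::::::::::--++++++++++++++++++**********++==------------::::::::::::::::----
 146 ......::::::::::..::::--++++++++++++++******%%%%%%%%****==----------------::::::::--------
 148 ....::::::::::::..::::++++++++++++++**%%@@##########@@@@**==------------------------------
 150 ::::::::::::::::....::++++++++++**%%@@##################@@%%==--==--====------------------
 152 ::::::::::::::::....::++++++++**@@##################@@@@##@@**==--====--------------------
 154 ::::::::::::::::::::==++++++**@@############################@@**============----==--------
 
[... 2709 characters left out ...]
---------------------------------------::::::::::::::::::::::::::::::::::
 214 --------------------------------------------------------::::::::::::::::::::::::::::::::::
 216 --------------------------------------------------------::::::::::::::::::::::::::::::::..
 218 --------------------------------------------------------::::::::::::::::::::::::::::::::::
 220 --------------------------------------------------------::::::::::::::::::::::::::::::::::
 222 ====----------------------------------------------------::::::::::::::::::::::::::::::::::
t 35.53 pos [0.4605 0.156  0.1459] jaw -40.7 open 59.7 F [-0.   0.7  0.9] T [-0.01  0.05  0.04] tilt 0.53
  shift mm (tool x,y,z) [86.  -6.  -5.7]
```

```bash
python3 -m inch '[[[10,-6,-5.7],0],[[20,0,0],0],[[20,0,0],0],[[20,0,0],0],[[10,0,0],0],[[0,0,0],0],[[0,0,0],0]]'; python3 need.py .4595 .165 -.014;  python3 asc.py wrist .4595 .165 .052 60 3
```

```text
time: 36.12
ee_pos: [0.4592, 0.1652, 0.0659]
tcp_rot: [-119.6, 89.5, 109.7]
wrist_force: [0.7, 0.0, 0.1]
opening: 0.0597
t 36.12 pos [0.4592 0.1652 0.0659] jaw -40.7 open 59.7 F [0.7 0.  0.1] T [ 0.02 -0.03  0.  ] tilt 0.53
  shift mm (tool x,y,z) [79.9  1.   0.3] 
centre px 315.2 223.2
cols from 255 step 3
 163 ++++++++++++++++++++++++++++++++++++++++++++********%%%%%%%%********++++******--::
 166 ++++++++++++++++++++++++++++++++++++++++++++**********%%%%********++++++++****----
 169 ++++++++++++++++++++++++++++++++++++++++++++**********************==++++****++----
 172 ++++++++++++++++++++++++++++++++++++****%%********==**%%**********----======------
 175 ++++++++++++++++++++++++++++++++**@@@@######@@@@%%====**%%%%**++==--::::----------
 178 ++++++++++++++++++++++++++++**@@##################%%==++%%%%++--------------------
 181 ==--::----========++++++++**@@##################@@##@@++++++==--------------------
 184 ................::==++++**@@################@@########**------------------------::
 187 ..................::++**%%############################@@==--------------------::::
[... 2116 characters left out ...]
2 ----------------------::..........................................................
 265 ==--------------------::..........................................................
 268 ====------------------::..........................................................
 271 ++======------------::::::........................................................
 274 **++==========------::::::........................................................
 277 **==============--::::::::::::::::....::::........................................
 280 **==========++==--------::::::::::::::::::........................................
 283 **++============----------::::::::::::::::::......................................
```

```bash
python3 -m inch '[[[10,0,0],0],[[20,0,0],0],[[20,0,0],0],[[18,0,0],0],[[8,0,0],0],[[4,0,0],0],[[0,0,0],0],[[0,0,0],0]]'; python3 need.py .4595 .165 -.014
python3 -m inch '[[[0,0,0],0],[[0,0,0],0],[[0,0,0],0],[[0,0,0],0],[[0,0,0],0],[[0,0,0],0],[[0,0,0],0]]' 25 50;python3 need.py .4595 .165 -.014
```

```text
time: 36.83
ee_pos: [0.4599, 0.1659, -0.0131]
tcp_rot: [-131.4, 89.5, 97.9]
wrist_force: [-0.7, 0.2, 0.6]
opening: 0.0599
t 36.83 pos [ 0.4599  0.1659 -0.0131] jaw -40.7 open 59.9 F [-0.7  0.2  0.6] T [0.02 0.01 0.04] tilt 0.54
  shift mm (tool x,y,z) [0.9 0.3 1. ] 
time: 37.42
ee_pos: [0.4601, 0.166, -0.0127]
tcp_rot: [-136.6, 89.5, 92.7]
wrist_force: [-0.1, -0.6, 6.0]
opening: 0.0351
t 37.42 pos [ 0.4601  0.166  -0.0127] jaw -40.7 open 35.1 F [-0.1 -0.6  6. ] T [-0.12  0.19 -0.02] tilt 0.55
  shift mm (tool x,y,z) [1.3 0.2 1.2]
```

```bash
python3 -m inch '[[[-10,0,0],0],[[-20,0,0],0],[[-25,0,0],0],[[-25,0,0],0],[[-25,0,0],0],[[-25,0,0],0],[[-20,0,0],0],[[-12,0,0],0]]'; python3 -m inch '[[[0,0,0],0],[[0,0,0],0],[[0,0,0],0]]'; python3 need.py .6128 -.2695 .15; python3 - <<'E'
from h import *
o=bot.get_obs(); e=o["ee_pos"]; open("/tmp/e","w").write(f"{e[0]} {e[1]} {e[2]+.0127+.052}")
E
python3 asc.py wrist $(cat /tmp/e) 64 3
```

```text
time: 38.08
ee_pos: [0.4603, 0.1645, 0.1513]
tcp_rot: [-142.7, 89.4, 86.6]
wrist_force: [-0.1, -0.3, -0.5]
opening: 0.0357
time: 38.33
ee_pos: [0.4592, 0.1641, 0.1467]
tcp_rot: [-112.8, 89.5, 116.5]
wrist_force: [0.6, -0.0, -1.1]
opening: 0.0356
t 38.33 pos [0.4592 0.1641 0.1467] jaw -40.7 open 35.6 F [ 0.6 -0.  -1.1] T [-0.08  0.02 -0.  ] tilt 0.53
  shift mm (tool x,y,z) [ -7.5 399.3 228.2] 
centre px 312.3 302.5
cols from 248 step 3
 238 ::::--------------------%%%%%%%%%%%%%%**********************%%%%**%%==................
 241 ::::----------------::==%%%%%%%%%%******%%%%%%%%%%%%%%%%********%%%%++................
 244 ::::----------==----::++%%%%%%%%%%%%%%%%%%%%%%%%%%%%%%%%%%%%******%%**................
 247 ::::------====++==++++**%%%%%%%%%%%%%%%%****************%%%%%%%%****%%==++------::....
 250 ----------==++++**##@@%%%%%%%%%%%%****%%**********************%%%%%%%%**##**++++==....
 253 ----------++++++**####%%%%%%%%%%**********%%%%%%****************%%%%%%@@##%%++++++::..
 256 --========++++++%%####%%%%%%%%%%**%%%%%%%%%%%%%%%%%%%%%%%%%%%%****%%%%@@##@@++++++--::
 259 --**@@@@%%+
[... 2595 characters left out ...]
..........................................==******######
 346 ############::            ..........................................::==**++==++######
 349 ############==....................................................::==**++--::--######
 352 ############++....................................................==**++==::::--######
 355 ############++................................................::==****==::::::++######
 358 ############**..............................................::==**++==::::::--%%######
 361 ############%%............................................::==****--::::..--++@@######
 364 ############@@..........................................::==****==::::..::++**@@######
```

```bash
python3 -m inch '[[[-5,13.3,7.6],0],[[0,26.6,15.2],0],[[0,26.6,15.2],0],[[0,26.6,15.2],0],[[0,26.6,15.2],0],[[0,26.6,15.2],0],[[0,26.6,15.2],0],[[0,26.6,15.2],0]]'
python3 -m inch '[[[0,26.6,15.2],0],[[0,26.6,15.2],0],[[0,26.6,15.2],0],[[0,26.6,15.2],0],[[0,26.6,15.2],0],[[0,26.6,15.2],0],[[0,22,13],0],[[0,12,7],0]]'
python3 -m inch '[[[0,0,0],0],[[0,0,0],0],[[0,0,0],0]]'
python3 need.py .6130 -.2693 .1
```

```text
time: 39.05
ee_pos: [0.5361, -0.0538, 0.1495]
tcp_rot: [-113.6, 89.4, 115.6]
wrist_force: [-0.4, 1.5, -0.7]
opening: 0.0359
time: 39.72
ee_pos: [0.6103, -0.2655, 0.1463]
tcp_rot: [-111.3, 89.4, 117.8]
wrist_force: [1.5, 0.2, -1.9]
opening: 0.0363
time: 39.97
ee_pos: [0.6101, -0.2623, 0.1479]
tcp_rot: [-117.3, 89.4, 112.0]
wrist_force: [0.6, 0.6, -1.9]
opening: 0.0356
t 39.97 pos [ 0.6101 -0.2623  0.1479] jaw -40.7 open 35.6 F [ 0.6  0.6 -1.9] T [ 0.02 -0.05  0.06] tilt 0.6
  shift mm (tool x,y,z) [47.8  7.3  3.7]
```

```bash
python3 -m inch '[[[8,7.2,3.3],0],[[16,0,0],0],[[12,0,0],0],[[6,0,0],0],[[0,0,0],0],[[0,0,0],0],[[0,0,0],0]]'; python3 need.py .6130 -.2693 .1;python3 asc.py side .613 -.27 .105 42 2
```

```text
time: 40.55
ee_pos: [0.6141, -0.2697, 0.1077]
tcp_rot: [-130.6, 89.5, 98.7]
wrist_force: [0.1, 0.2, -0.4]
opening: 0.0354
t 40.55 pos [ 0.6141 -0.2697  0.1077] jaw -40.7 open 35.4 F [ 0.1  0.2 -0.4] T [-0.05  0.06  0.06] tilt 0.49
  shift mm (tool x,y,z) [ 7.7 -1.   0.5] 
centre px 402.5 224.2
cols from 360 step 2
 182 ========------------------%%@@**@@####**------------==++@@####################@@%%****
 184 ========------------------%%%%++@@####%%**%%%%**********@@##################@@********
 186 ======--------------------@@%%++@@@@%%@@@@%%%%%%%%%%%%%%@@##########@@@@##%%++********
 188 --------------------------@@%%++@@@@%%%%@@%%%%%%%%%%%%%%%%%%########====++----++******
 190 --------------------------@@%%++@@@@%%****++********%%%%++++@@####@@----------==******
 192 ------------------------==@@%%**##@@@@%%******++++****%%++++@@####@@------------==****
 194 ------------------------==@@****##@@%%%%%%%%%%%%%%%%**%%++++@@####@@--------------++**
 196 --------------------------@@****##@@%%**************++**++++######@@----------------++
 198 --------------------------++****##@@@@%%***
[... 2471 characters left out ...]
%%%%**++++++++++++++++++**********========--------------
 254 ====**************************%%@@%%%%****++++****%%%%******%%**==================----
 256 ----++************************%%@@@@@@@@%%%%%%%%%%@@%%********++======================
 258 ----====++**%%**********%%%%%%@@@@@@@@@@@@%%%%%%%%%%%%****++==------------------------
 260 ----======++**++******%%%%@@@@@@@@@@%%%%%%%%%%%%%%%%@@@@%%++--------------------------
 262 ================++******%%@@@@@@@@@@@@@@%%%%%%%%%%%%@@@@@@%%**==----------------------
 264 ========------==********%%@@@@@@@@@@@@@@%%@@%%%%%%%%@@@@@@@@@@%%==--------------------
 266 ========----==******%%%%@@@@@@@@@@%%%%%%%%%%****%%%%%%%%@@@@@@@@%%**++++==------------
```

```bash
python3 -m inch '[[[6,-0.8,0],0],[[6,0,0],0],[[4,0,0],0],[[0,0,0],0]]'; python3 -m inch '[[[4,0,0],0],[[0,0,0],0]]'; python3 -m inch '[[[3,0,0],0],[[0,0,0],0]]'; python3 need.py .6130 -.2693 .0733
```

```text
time: 40.93
ee_pos: [0.6125, -0.2689, 0.0893]
tcp_rot: [-116.0, 89.4, 113.2]
wrist_force: [-0.8, -0.4, -1.8]
opening: 0.0358
time: 41.1
ee_pos: [0.6129, -0.269, 0.086]
tcp_rot: [-120.3, 89.4, 109.0]
wrist_force: [-0.2, 0.5, -1.8]
opening: 0.0355
time: 41.27
ee_pos: [0.613, -0.269, 0.0833]
tcp_rot: [-121.7, 89.5, 107.6]
wrist_force: [-0.7, -0.2, -0.4]
opening: 0.0356
t 41.27 pos [ 0.613  -0.269   0.0833] jaw -40.7 open 35.6 F [-0.7 -0.2 -0.4] T [-0.02  0.    0.  ] tilt 0.54
  shift mm (tool x,y,z) [10.   0.3  0.2]
```

```bash
python3 -m inch '[[[3,0,0],0],[[0,0,0],0]]'; python3 -m inch '[[[3,0,0],0],[[0,0,0],0]]'; python3 need.py .6130 -.2693 .0733; python3 -m inch '[[[2,0,0],0],[[0,0,0],0]]';python3 -m inch '[[[1.5,0,0],0],[[0,0,0],0]]'; python3 -m inch '[[[1,0,0],0],[[0,0,0],0]]';python3 need.py .6130 -.2693 .0733
```

```text
time: 41.43
ee_pos: [0.613, -0.269, 0.0803]
tcp_rot: [-122.1, 89.5, 107.2]
wrist_force: [-0.8, 0.5, -1.2]
opening: 0.0354
time: 41.6
ee_pos: [0.6129, -0.2689, 0.0772]
tcp_rot: [-121.6, 89.4, 107.7]
wrist_force: [-0.7, 0.4, -1.8]
opening: 0.0354
t 41.6 pos [ 0.6129 -0.2689  0.0772] jaw -40.7 open 35.4 F [-0.7  0.4 -1.8] T [-0.02  0.03 -0.02] tilt 0.55
  shift mm (tool x,y,z) [3.9 0.3 0.3] 
time: 41.77
ee_pos: [0.613, -0.2689, 0.0754]
tcp_rot: [-122.3, 89.5, 106.9]
wrist_force: [0.6, 0.3, -1.4]
opening: 0.0361
time: 41.93
ee_pos: [0.613, -0.2689, 0.074]
tcp_rot: [-123.0, 89.5, 106.2]
wrist_force: [0.2, -0.6, -1.0]
opening: 0.0355
time: 42.1
ee_pos: [0.6132, -0.2691, 0.0736]
tcp_rot: [-127.4, 89.5, 101.9]
wrist_force: [0.8, -0.1, 0.8]
opening: 0.0353
t 42.1 pos [ 0.6132 -0.2691  0.0736] jaw -40.7 open 35.3 F [ 0.8 -0.1  0.8] T [-0.03 -0.09 -0.02] tilt 0.5
  shift mm (tool x,y,z) [ 0.3 -0.   0.3]
```

Contact exactly as expected (0.0736 vs 0.0733). Confirm, release, retreat and check.

```bash
python3 -m inch '[[[1,0,0],0],[[0,0,0],0]]'; python3 -m inch '[[[-1,0,0],0],[[0,0,0],0],[[0,0,0],0],[[0,0,0],0]]' 62; python3 -m inch '[[[-4,0,0],0],[[-12,0,0],0],[[-20,0,0],0],[[-25,0,0],0],[[-25,0,0],0],[[-10,0,15],0],[[0,0,30],0],[[0,0,30],0]]' 82; python3 -m inch '[[[0,0,10],0],[[0,0,0],0],[[0,0,0],0],[[0,0,0],0]]'; python3 need.py .636 -.074 .17
F="fit.py wrist .6134 -.2699"; python3 $F .138,.009; python3 $F .138,.0178; python3 $F .086,.024; python3 $F .014,.05
for c in scene side; do python3 fit.py $c .6128 -.2692 .138,.0178;python3 fit.py $c .6128 -.2692 .086,.024; done
```

```text
time: 42.27
ee_pos: [0.6135, -0.2691, 0.0735]
tcp_rot: [-133.5, 89.5, 95.7]
wrist_force: [-0.7, 0.0, 4.7]
opening: 0.0361
time: 42.6
ee_pos: [0.613, -0.2689, 0.0731]
tcp_rot: [-122.5, 89.5, 106.7]
wrist_force: [0.3, 0.8, -0.7]
opening: 0.0532
time: 43.27
ee_pos: [0.5643, -0.3273, 0.1704]
tcp_rot: [-134.6, 89.6, 94.7]
wrist_force: [-1.1, -0.3, 0.7]
opening: 0.0699
time: 43.6
ee_pos: [0.5581, -0.3339, 0.1689]
tcp_rot: [-125.3, 89.5, 103.9]
wrist_force: [0.1, 0.1, -0.9]
opening: 0.07
t 43.6 pos [ 0.5581 -0.3339  0.1689] jaw -40.7 open 70.0 F [ 0.1  0.1 -0.9] T [ 0.01 -0.05  0.01] tilt 0.54
  shift mm (tool x,y,z) [   1.1 -110.6 -247.7] 
wrist xy [ 0.6144 -0.2719] score 8.88 median 3.29
wrist xy [ 0.6144 -0.2719] score 8.34 median 3.1
wrist xy [ 0.6144 -0.2699] score 7.78 median 2.59
wrist xy [ 0.6134 -0.2699] score 11.27 median 2.91
scene xy [ 0.6073 -0.2677] score 8.16 median 6.06
scene xy [ 0.6178 -0.2627] score 6.81 median 5.05
side xy [ 0.6098 -0.2732] score 9.15 median 5.77
side xy [ 0.6113 -0.2722] score 7.57 median 5.59
```

```bash
python3 -m inch '[[[0,-6,-13],0],[[0,-11.6,-26],0],[[0,-11.6,-26],0],[[0,-11.6,-26],0],[[0,-11.6,-26],0],[[0,-11.6,-26],0],[[0,-11.6,-26],0],[[0,-11.6,-26],0]]'
python3 -m inch '[[[0,-11.6,-26],0],[[0,-11.6,-26],0],[[10,0,0],0],[[20,0,0],0],[[10,0,0],0],[[0,0,0],0],[[0,0,0],0],[[0,0,0],0]]'
python3 need.py .636 -.074 .13
F="fit.py wrist .636 -.072"; for a in ".018,.024" "0,.028" ".018,.017" ".018,.024 0,.028"; do python3 $F $a; done;python3 asc.py wrist .636 -.072 .018 48 2
```

```text
time: 44.67
ee_pos: [0.6193, -0.1274, 0.1707]
tcp_rot: [-125.5, 89.5, 103.8]
wrist_force: [-0.1, -0.3, -0.2]
opening: 0.0697
time: 45.33
ee_pos: [0.6354, -0.0751, 0.1319]
tcp_rot: [-129.0, 89.5, 100.2]
wrist_force: [0.3, 0.5, 0.4]
opening: 0.0702
t 45.33 pos [ 0.6354 -0.0751  0.1319] jaw -40.8 open 70.2 F [0.3 0.5 0.4] T [-0.03  0.01 -0.  ] tilt 0.51
  shift mm (tool x,y,z) [ 1.9 -0.2 -1.2] 
wrist xy [ 0.641  -0.0675] score 9.08 median 4.59
wrist xy [ 0.6355 -0.0745] score 8.67 median 4.6
wrist xy [ 0.637  -0.0735] score 11.47 median 4.65
wrist xy [ 0.6355 -0.0735] score 8.05 median 4.68
centre px 313.9 176.3
cols from 265 step 2
 128 ++++++++++++++++++++++++++++++++++++++++++++++++++++++++++++++++++++++++++++++++++++++++++==..    
 130 ++++++++++++++++++++++++++++++++++++++++++++++++++++++++++++++++++++++++++++++++++++++++++==..    
 132 ++++++++++++++++++++++++++++++++++++++++++++++++++++++++++++++++++++++++++++++++++++++++++==..    
 134 ++++++++++++++++++++++++++++++++++++++++++++++++++++++++++++++++++++++++++++++++++++++++++--      
 136 +++++++++++++++++++++++++++++++++++++++++
[... 3897 characters left out ...]
        
 212 ::::::::::::::::::::::::::::::::::::------------::::::::::::::                                    
 214 ::::::::::::::..::::::::::::::....::::::--::::::::::::::::::..                                    
 216 ::::::::::::::::::::::::::::......::::::::::::::::::::::::::....                                  
 218 ::::::::::::::::::::::::::::::....::::::::::::::::::::::::::..                                    
 220 ::::::::::::::::::::::::::::::....::::::::::::::::::::::::::..                                    
 222 ::::::::::::::::::::::::::::::::::::::::::::::::::::::::::::::        ..                          
 224 ::::::::::::::::::::::::::..::::::::::::::::::::::::::::::::..
```

```bash
python3 -m inch '[[[15,-0.3,-1.5],0],[[25,0,0],0],[[25,0,0],0],[[25,0,0],0],[[25,0,0],0],[[15,0,0],0],[[8,0,0],0],[[0,0,0],0]]'
python3 -m inch '[[[3,0,0],0],[[0,0,0],0],[[0,0,0],0]]' 76; python3 need.py .6365 -.0738 -.0215
F="fit.py wrist .6365 -.0735"; for a in ".018,.024" "0,.028" ".018,.017" ".018,.024 .018,.017 0,.028"; do python3 $F $a; done
```

```text
time: 46.25
ee_pos: [0.6347, -0.072, -0.0088]
tcp_rot: [-110.2, 89.4, 119.1]
wrist_force: [-0.7, -0.6, 0.3]
opening: 0.0698
time: 46.5
ee_pos: [0.6365, -0.0722, -0.0087]
tcp_rot: [-135.4, 89.5, 93.9]
wrist_force: [-0.1, -0.2, -0.4]
opening: 0.0649
t 46.5 pos [ 0.6365 -0.0722 -0.0087] jaw -40.8 open 64.9 F [-0.1 -0.2 -0.4] T [-0.03  0.04 -0.01] tilt 0.5
  shift mm (tool x,y,z) [12.8  1.1  1.3] 
wrist xy [ 0.643  -0.0665] score 6.98 median 1.94
wrist xy [ 0.636  -0.0745] score 7.22 median 2.02
wrist xy [ 0.6365 -0.074 ] score 4.77 median 1.89
wrist xy [ 0.6365 -0.074 ] score 6.11 median 2.0
```

```bash
python3 -m inch '[[[5,1,1.3],0],[[5,0,0],0],[[2.5,0,0],0],[[0,0,0],0],[[0,0,0],0]]'; python3 need.py .6365 -.074 -.0215
python3 -m inch '[[[0,0,0],0],[[0,0,0],0],[[0,0,0],0],[[0,0,0],0],[[0,0,0],0],[[0,0,0],0]]' 42 50; python3 need.py .6365 -.074 -.0215
```

```text
time: 47.12
ee_pos: [0.6353, -0.0736, -0.023]
tcp_rot: [-119.6, 89.4, 109.7]
wrist_force: [-0.5, -0.1, 0.1]
opening: 0.0649
t 47.12 pos [ 0.6353 -0.0736 -0.023 ] jaw -40.7 open 64.9 F [-0.5 -0.1  0.1] T [ 0.   -0.04  0.02] tilt 0.55
  shift mm (tool x,y,z) [-1.5  1.2 -0.5] 
time: 47.62
ee_pos: [0.6359, -0.0736, -0.0219]
tcp_rot: [-129.2, 89.5, 100.0]
wrist_force: [-1.4, 0.3, 5.4]
opening: 0.0442
t 47.62 pos [ 0.6359 -0.0736 -0.0219] jaw -40.7 open 44.2 F [-1.4  0.3  5.4] T [0.1  0.39 0.01] tilt 0.52
  shift mm (tool x,y,z) [-0.4  0.7 -0.1]
```

```bash
python3 -m inch '[[[-8,0,0],0],[[-20,0,0],0],[[-28,0,0],0],[[-30,0,0],0],[[-30,0,0],0],[[-30,0,0],0],[[-30,0,0],0],[[-18,0,0],0]]';python3 -m inch '[[[0,0,0],0],[[0,0,0],0],[[0,0,0],0]]'; python3 need.py .6132 -.2708 .17
```

```text
time: 48.28
ee_pos: [0.6365, -0.0754, 0.1752]
tcp_rot: [-144.0, 89.5, 85.3]
wrist_force: [0.2, 0.7, -1.6]
opening: 0.044
time: 48.53
ee_pos: [0.6356, -0.0753, 0.1698]
tcp_rot: [-113.4, 89.4, 115.8]
wrist_force: [0.3, 0.6, -1.7]
opening: 0.0435
t 48.53 pos [ 0.6356 -0.0753  0.1698] jaw -40.7 open 43.5 F [ 0.3  0.6 -1.7] T [ 0.02 -0.03 -0.  ] tilt 0.58
  shift mm (tool x,y,z) [ -1.9 110.6 162.8]
```

```bash
python3 -m inch '[[[-2,8,12],0],[[0,17,25],0],[[0,17,25],0],[[0,17,25],0],[[0,17,25],0],[[0,17,25],0],[[0,12,17],0],[[0,5.6,8.8],0]]';python3 -m inch '[[[0,0,0],0],[[0,0,0],0],[[0,0,0],0]]'; python3 need.py .6132 -.2708 .13
```

```text
time: 49.2
ee_pos: [0.6121, -0.274, 0.1697]
tcp_rot: [-110.2, 89.4, 118.9]
wrist_force: [0.0, -0.1, -2.2]
opening: 0.0441
time: 49.45
ee_pos: [0.6136, -0.2699, 0.1713]
tcp_rot: [-121.2, 89.4, 108.1]
wrist_force: [-0.8, 0.3, -2.3]
opening: 0.0438
t 49.45 pos [ 0.6136 -0.2699  0.1713] jaw -40.7 open 43.8 F [-0.8  0.3 -2.3] T [-0.04 -0.02  0.  ] tilt 0.58
  shift mm (tool x,y,z) [41.3  0.7  1.2]
```

```bash
python3 -m inch '[[[8,0.5,1],0],[[15,0,0],0],[[14,0,0],0],[[8,0,0],0],[[3,0,0],0],[[0,0,0],0],[[0,0,0],0],[[0,0,0],0]]'; python3 need.py .6132 -.2708 .1081;  python3 -m inch '[[[4,0,0],0],[[4,0,0],0],[[0,0,0],0]]'; python3 -m inch '[[[3,0,0],0],[[0,0,0],0]]'; python3 need.py .6132 -.2708 .1081
```

```text
time: 50.12
ee_pos: [0.6136, -0.2715, 0.1248]
tcp_rot: [-131.4, 89.5, 97.9]
wrist_force: [-0.5, -0.4, -1.9]
opening: 0.044
t 50.12 pos [ 0.6136 -0.2715  0.1248] jaw -40.7 open 44.0 F [-0.5 -0.4 -1.9] T [-0.03 -0.04  0.01] tilt 0.49
  shift mm (tool x,y,z) [16.7 -0.6 -0.2] 
time: 50.37
ee_pos: [0.613, -0.2714, 0.1149]
tcp_rot: [-120.1, 89.4, 109.1]
wrist_force: [-0.0, -0.4, -2.0]
opening: 0.0442
time: 50.53
ee_pos: [0.613, -0.2714, 0.1121]
tcp_rot: [-120.9, 89.4, 108.4]
wrist_force: [-0.7, -0.1, -2.0]
opening: 0.0438
t 50.53 pos [ 0.613  -0.2714  0.1121] jaw -40.7 open 43.8 F [-0.7 -0.1 -2. ] T [-0.03 -0.01  0.01] tilt 0.56
  shift mm (tool x,y,z) [ 4.  -0.2 -0.6]
```

```bash
python3 -m inch '[[[2,0,0],0],[[0,0,0],0]]'; python3 -m inch '[[[1.5,0,0],0],[[0,0,0],0]]'; python3 -m inch '[[[1,0,0],0],[[0,0,0],0]]';python3 need.py .6132 -.2708 .1081
```

```text
time: 50.7
ee_pos: [0.6131, -0.2714, 0.1104]
tcp_rot: [-122.4, 89.5, 106.9]
wrist_force: [0.5, 0.3, -1.9]
opening: 0.0439
time: 50.87
ee_pos: [0.6131, -0.2714, 0.109]
tcp_rot: [-123.2, 89.5, 106.0]
wrist_force: [-0.6, -0.2, -2.2]
opening: 0.044
time: 51.03
ee_pos: [0.6132, -0.2714, 0.1084]
tcp_rot: [-125.9, 89.5, 103.4]
wrist_force: [-0.9, 0.8, -1.7]
opening: 0.0441
t 51.03 pos [ 0.6132 -0.2714  0.1084] jaw -40.7 open 44.1 F [-0.9  0.8 -1.7] T [-0.02 -0.02  0.04] tilt 0.52
  shift mm (tool x,y,z) [ 0.3 -0.4 -0.4]
```

```bash
python3 -m inch '[[[0.8,0,0],0],[[0,0,0],0]]'; python3 -m inch '[[[0.8,0,0],0],[[0,0,0],0]]'; python3 -m inch '[[[-0.8,0,0],0],[[0,0,0],0],[[0,0,0],0],[[0,0,0],0],[[0,0,0],0]]' 78; python3 -m inch '[[[-3,0,0],0],[[-8,0,0],0],[[-15,0,0],0],[[-20,0,0],0],[[-20,0,0],0],[[0,0,15],0],[[0,0,30],0],[[0,0,30],0]]'; python3 -m inch '[[[0,0,10],0],[[0,0,0],0],[[0,0,0],0],[[0,0,0],0]]'; python3 need.py .6132 -.2708 .17
F="fit.py wrist .6134 -.2705"; for a in .148,.024 .148,.017 .130,.028 .086,.024 .014,.05; do echo $a; python3 $F $a; done
for c in scene side; do for a in .148,.024 .130,.028 .148,.017; do python3 fit.py $c .6128 -.2692 $a; done; done; python3 asc.py side .613 -.27 .09 56 2
```

```text
time: 51.2
ee_pos: [0.6134, -0.2714, 0.1083]
tcp_rot: [-130.5, 89.5, 98.8]
wrist_force: [-0.0, 0.4, 3.6]
opening: 0.0437
time: 51.37
ee_pos: [0.6135, -0.2715, 0.1083]
tcp_rot: [-136.5, 89.5, 92.7]
wrist_force: [-1.7, 1.8, 7.6]
opening: 0.0437
time: 51.78
ee_pos: [0.6131, -0.2714, 0.1071]
tcp_rot: [-121.7, 89.5, 107.6]
wrist_force: [-0.6, -0.1, 0.8]
opening: 0.0668
time: 52.45
ee_pos: [0.5643, -0.329, 0.1737]
tcp_rot: [-128.2, 89.5, 101.1]
wrist_force: [-0.9, -0.1, -0.5]
opening: 0.0666
time: 52.78
ee_pos: [0.5582, -0.3359, 0.1731]
tcp_rot: [-126.0, 89.5, 103.2]
wrist_force: [-0.2, 0.2, 0.0]
opening: 0.0667
t 52.78 pos [ 0.5582 -0.3359  0.1731] jaw -40.7 open 66.7 F [-0.2  0.2  0. ] T [-0. -0. -0.] tilt 0.53
  shift mm (tool x,y,z) [  3.6  -0.8 -85.2] 
.148,.024
wrist xy [ 0.6144 -0.2715] score 8.22 median 3.98
.148,.017
wrist xy [ 0.6144 -0.2715] score 7.39 median 2.7
.130,.028
wrist xy [ 0.6184 -0.272 ] score 6.69 median 3.79
.086,.024
wrist xy [ 0.6209 -0.275 ] score 4.99 median 3.2
.014,.05
wrist xy [ 0.6139 -0.2695] score 11.36 median 3.28
scene xy [ 0.6133 -0.2717] score 8.21 me
[... 6438 characters left out ...]
%%%%%%%%%%@@@@@@@@@@@@@@@@@@%%%%%%%%%%%%%%%%%%%%%%%%**++++**************----------------------------
 280 ==**********%%%%%%%%%%%%@@##@@@@@@@@@@@@@@@@%%%%%%%%%%%%%%%%%%%%**++++****************----------------------------
 282 ====********%%%%%%%%%%%%%%@@@@@@@@@@@@@@@@@@@@@@@@%%%%%%%%%%%%%%%%%%%%************%%**----------------------------
 284 --====++==**%%%%%%%%%%%%%%@@@@@@@@@@@@@@@@@@@@@@@@@@@@%%%%%%%%@@@@@@%%%%%%******%%@@**----------------------------
 286 ======----==++%%%%%%%%%%%%%%@@@@@@@@%%@@@@@@@@@@@@@@@@@@@@@@@@@@@@@@%%**%%%%**%%@@@@++----------------------------
 288 ==============++**%%%%%%%%%%@@@@@@@@@@%%%%%%@@@@@@@@@@@@@@@@@@@@@@%%%%%%%%%%%%@@@@**------------------------------
```

```bash
python3 -c "
from workcell import bot
print(bot.job_done(), bot.get_obs()['time'])"
```

```text
the job is handed in; nothing more can be done
the job is handed in; nothing more can be done
```

I built the column in the required order: ring, first spring, grey spigot cup, second spring, domed cap. Each part was lowered until the wrist force showed contact, then let go. I handed the job in at about 53 s; no verdict was reported.

**Heights:** each part touched down within about 0.5 mm of its expected height. These come from the arm's height at contact.

**Centring:** the last wrist-camera fit puts the cap about 2 mm off the base axis. The spigot cup, checked when it was placed, was under 1 mm off.

**Upright:** the final side view shows cap, spring, cup, spring and ring in line over the base. The tool was tilted about 0.5° throughout.

**Checks that failed or disagreed:**
- **First ring grasp:** it closed on air, because the fingertips sit about 30 mm behind the reported TCP. I found the real offset by touching the bench.
- **Last joint:** it ran into its range limit at the first spring, so I turned the tool about 0.6 rad.
- **Contact with the base spigot:** the ring and the first spring each brushed it at about 3–4 N and needed a 1.5–2 mm correction.
- **Camera fits:** some fits of partly hidden or shadowed circles were off by 4–8 mm (mostly scene and side, a few wrist), and I did not use them.
- **Picture limit:** I reached it after the first spring, so later checks used fits and text printouts of the images.
- **Bystanders:** I did not measure the V-block and tally counter again at the end. All transfers passed well above them, and I saw no unexpected force.

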